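# Line up the roast samples and lower the dust hood

### The arm

A 7-joint arm with a two-finger parallel gripper is mounted at the origin on a cart in front of the work surface, level with it; the furniture and walls round the work are solid. World frame = base frame: x ahead of the robot, y to its left, z up, the work surface at z = 0. Lengths are in m, angles in degrees, forces in N, time in s.
With the tool pointing down it reaches from about 0.425 to 0.875 m from the base axis. Payload 4.7 kg.
Tool frame: the origin (TCP) lies midway between the tips of the shut fingers; the grasp point (between the pads) lies 19 mm behind it (env.grip_point_offset is the distance from the TCP to the grasp point, in m); z points along the fingers, y is the line along which they close (so a half turn about z gives the same grasp; the last joint's range is limited). The gripper opens to 87 mm and grips with 3 to 60 N. Pads are 19 mm wide; open, the fingers measure 117 mm over their backs; the gripper's body (75 mm by 190 mm) begins 51 mm behind the grasp point.
Start: joints at [70.193, 18.392, -4.016, 83.108, 1.295, 78.541, -3.26], TCP at [0.229, -0.608, 0.223] pointing down, gripper open.
Joint ranges: [-163.93, 163.93], [-17.29, 119.83], [-79.2, 71.16], [3.27, 140.29], [-89.18, 269.18], [5.43, 117.66], [-154.24, 154.24]. Speed limits (degrees/s): [147.25, 147.25, 180, 180, 180, 180, 180].

### API

Orientations are given as [roll, pitch, yaw] about the fixed x, y, z axes, in that order (R = Rz(yaw) Ry(pitch) Rx(roll)).
In Python, from cell import env gives the robot as it stands.
- The arm moves only by the shell command python3 -m jog 'ROWS' [FORCE]. ROWS is JSON, a list of rows, each a list of 7 numbers: the shift along the tool's x, y, z in m, then the turn, a rotation vector about the tool's x, y, z in rad, then the finger opening in m, from 0 to 0.087. A call has 1 to 12 rows; each row shifts and turns the commanded pose from where the row before left it, along the tool's axes as they then stand; what a row does not reach is not made up. A row lasts 1/12 s, in which the tool goes at most 41.7 mm and 7.16 degrees, less where a joint would pass 70% of its speed; a pose out of reach is approached as far as the arm can. A call is refused whole if a number of a shift passes 0.0417 or a number of a turn 0.125, either way. A call with a gripper value outside its range is refused whole. The fingers move at their own pace and stop on an object; FORCE is the grip in N (left out, the last holds). Time passes only in rows, so rows that do not move let the fingers close. It gives the time, the measured TCP pose, the force, the opening and the grip force at its end, in the units of the state.
- env.get_obs(): the state, without advancing time (a new reading comes with each control period).
- env.read_camera(name): name is "scene" or "top"; returns the picture (480x640x3 uint8, blue, green, red); there is no depth.
- env.get_calibration(name): a dict with "fov_y" (degrees; the focal length in pixels is half the picture's height over the tangent of half this angle, whatever the lens; pixels are square), "cx", "cy" (the principal point, pixels), "k1" (the pictures are not rectified: a ray, as slopes to the right and down, at radius r is drawn at 1 + k1 r^2 times it, then the intrinsics apply), "pose" (4x4, takes a point from camera to world coordinates). Camera axes: x right, y up, looking along -z (the intrinsics and any distortion apply to the point x, -y, -z); pixel columns grow to the right and rows downward; lengths in m; the calibration is good to about 2 mm. A picture is of the moment at which its call begins. get_calibration takes no time and is no camera call.
- env.sign_off(): hands the job in; it is judged then, once.
The state is a dict: "time_s": time; "qpos": joint angles; "joint_velocities": joint speeds; "effort": joint torques, N m; "tool_pos": TCP position; "tool_rot": TCP orientation; "force": force on the tool from outside, world axes, zero at the start; "wrist_torque": the same for the moment, N m; "grip_width": finger opening in m; "grasp_force": force on a finger pad.
Only numpy, scipy, OpenCV 4.12 (cv2) and the standard library are available. Lean on these libraries where they do the work, as an engineer would, in place of code of your own. Each camera call takes 0.05 s, during which the arm holds its last target. There are 200 camera calls.

### The job

Get the roast samples ready for storage: take the tamper off the sample tray and stand it on the bench, and set all the short light-grey tins upright in a straight, even row on the tray, one centred on each round mark, starting at the left end of the row (as the robot sees it) and leaving no empty mark between them. Then close the heavy hinged hood over them, holding it back so that it comes down gently and does not slam; leave the tape, spoon and pen where they are.

Things in the scene. Friction and masses are not known exactly. Their poses are not given: they have to be found in the camera images.
- sample_tray: Fixed wooden tray, 190 (x) x 400 (y) x 16 mm, turned by up to 6 degrees; five round marks on its top. Origin on the bench, 7 mm in front (local -x) of the middle mark; its x points away from the robot, square to the row; y along the row to the left; z up. Front edge at local x = -90, back edge at +100 mm.
- hood (a joint): Angle of the heavy hinged hood (0.95 kg): 0 closed on the tray, 1.85 fully open, leaning back on its stop (as it starts). Hardly any friction or damping: above about 0.95 rad its weight holds it open (3 N at the handle pushes it), below that it falls shut hard unless held back (4 N at the handle).
- hood_hinge (a point): Middle of the hood's hinge line, along the tray's y, at tray-local x = +85 mm, 20 mm above the bench. The hood is a box open underneath, clear top and front, metal ends and back, walls 4 mm; closed it covers tray-local x -60..+85, y -192..+192 mm (outside) and leaves 74 mm of room above the hinge line. To close, its front comes towards the robot and down.
- hood_handle (a point): Middle of the hood's handle: a black grip sleeve 16 mm thick, 140 mm long, turning freely on a bar parallel to the hinge, its middle 45 mm off the front wall (open the fingers only part-way there). At hood angle q it is (190 cos q - 55 sin q) mm in front of and (190 sin q + 55 cos q) mm above the hinge line. The sleeve lets the hood turn while fingers pinch it from above.
- tamper: Coffee tamper, standing upright: flat metal foot 58 mm across, round wooden handle 36 mm thick from 26 to 82 mm above the foot, 0.3 kg. Origin at the centre of the underside of the foot. It starts on the tray, in the way. There is free bench to the right of the tray, where three tins may stand; the bench ends at about y = -0.42 m and x = 0.33 m.
- masking_tape: Bystander: roll of paper tape, 89 mm across, 25 mm high, lying flat. Origin at the centre of its underside.
- cupping_spoon: Bystander: steel spoon 188 mm long, lying near the front edge of the bench. Origin at the centre of its underside.
- pen_blue: Bystander: blue pen 140 mm long, lying near the front edge of the bench. Origin at the centre of its underside.
- tin_1: Short light-grey sample tin with lid, upright round can 63 mm across and 62 mm high, closed (all alike; not the taller black and green tins at the back). Origin at the centre of its underside, its z axis up. Two may start on the tray (top 16 mm above the bench), three on the bench to the right of it; three to five are present.
- tin_2: Short light-grey sample tin with lid, upright round can 63 mm across and 62 mm high, closed (all alike; not the taller black and green tins at the back). Origin at the centre of its underside, its z axis up. Two may start on the tray (top 16 mm above the bench), three on the bench to the right of it; three to five are present.
- tin_3: Short light-grey sample tin with lid, upright round can 63 mm across and 62 mm high, closed (all alike; not the taller black and green tins at the back). Origin at the centre of its underside, its z axis up. Two may start on the tray (top 16 mm above the bench), three on the bench to the right of it; three to five are present.
- tin_4: Short light-grey sample tin with lid, upright round can 63 mm across and 62 mm high, closed (all alike; not the taller black and green tins at the back). Origin at the centre of its underside, its z axis up. Two may start on the tray (top 16 mm above the bench), three on the bench to the right of it; three to five are present.
- tin_5: Short light-grey sample tin with lid, upright round can 63 mm across and 62 mm high, closed (all alike; not the taller black and green tins at the back). Origin at the centre of its underside, its z axis up. Two may start on the tray (top 16 mm above the bench), three on the bench to the right of it; three to five are present.
- mark_1 (a point): Centre of round mark 1 of 5 on the tray's top (thin dark ring, 73 mm across, flush; nothing sticks up), 16 mm above the bench. Marks are numbered from the left end of the row as the robot sees it, 74 mm apart, all at tray-local x = +7 mm.
- mark_2 (a point): Centre of round mark 2 of 5 on the tray's top (thin dark ring, 73 mm across, flush; nothing sticks up), 16 mm above the bench. Marks are numbered from the left end of the row as the robot sees it, 74 mm apart, all at tray-local x = +7 mm.
- mark_3 (a point): Centre of round mark 3 of 5 on the tray's top (thin dark ring, 73 mm across, flush; nothing sticks up), 16 mm above the bench. Marks are numbered from the left end of the row as the robot sees it, 74 mm apart, all at tray-local x = +7 mm.
- mark_4 (a point): Centre of round mark 4 of 5 on the tray's top (thin dark ring, 73 mm across, flush; nothing sticks up), 16 mm above the bench. Marks are numbered from the left end of the row as the robot sees it, 74 mm apart, all at tray-local x = +7 mm.
- mark_5 (a point): Centre of round mark 5 of 5 on the tray's top (thin dark ring, 73 mm across, flush; nothing sticks up), 16 mm above the bench. Marks are numbered from the left end of the row as the robot sees it, 74 mm apart, all at tray-local x = +7 mm.
There are look-alikes about, which are no part of the job. Leave any orange look-alike of the tin_3 alone.

How it is judged:
By the outcome, as a careful person would: the job done as asked, in the order asked, and still so for the second after the job is handed in, with the robot touching nothing.
Of tin_1, tin_2, tin_3, tin_4, tin_5 only 3 to 5 are there at a start; the rules pass over those that are not, and their reading is None.
At some moment in a run one of tin_1, tin_2, tin_3, tin_4, tin_5 may be knocked a few centimetres aside while the robot is not near it.
It also fails if it takes over 210 s, if anything falls off the work surface, if the arm or the gripper's body presses on something with over 40 N, if the wrist force passes 120 N, or if a joint passes its speed limit or range.

## Working session

There is one attempt and no reset: what is moved stays moved. The work goes in short steps, Python scripts to look and compute and a shell command to move; the robot and the scene stay as the last step left them, time stands still between calls to the robot, and variables do not carry over. Pictures are saved under pics/ and viewed, at most 14 in all, crops included, and the job is handed in when it is done.

```bash
ls; mkdir -p pics; cat > h.py <<'E'
import numpy as np, cv2
from cell import env
from scipy.spatial.transform import Rotation as R
def cal(n):
    c=env.get_calibration(n); f=240/np.tan(np.radians(c["fov_y"])/2)
    return f,c["cx"],c["cy"],c["k1"],np.array(c["pose"])
def ray(n,u,v):
    f,cx,cy,k,T=cal(n); d=np.array([(u-cx)/f,(v-cy)/f]); s=d.copy()
    for _ in range(30): s=d/(1+k*(s@s))
    return T[:3,3],T[:3,:3]@np.array([s[0],-s[1],-1])
def pt(n,u,v,z):
    o,d=ray(n,u,v); return o+d*(z-o[2])/d[2]
def px(n,P):
    f,cx,cy,k,T=cal(n); p=T[:3,:3].T@(np.array(P)-T[:3,3]); s=np.array([p[0]/-p[2],-p[1]/-p[2]])
    s=s*(1+k*(s@s)); return np.array([cx+f*s[0],cy+f*s[1]])
def snap(n,name):
    i=env.read_camera(n); cv2.imwrite(f"pics/{name}.png",i); return i
def st():
    o=env.get_obs(); print("t",round(o["time_s"],2),"pos",np.round(o["tool_pos"],4),"rot",np.round(o["tool_rot"],2),"F",np.round(o["force"],1),"w",round(float(o["grip_width"]),4),"g",o["grasp_force"]); return o
def to(x,y,z,yaw=None):
    "print tool-frame shift (and yaw turn, rad) from the present pose to a target"
    o=st(); r=R.from_euler("xyz",o["tool_rot"],degrees=True)
    d=r.inv().apply(np.array([x,y,z])-o["tool_pos"]); print("tool shift",np.round(d,4))
    if yaw is not None: print("rotvec",np.round((r.inv()*R.from_euler("xyz",[180,0,yaw],degrees=True)).as_rotvec(),4))
E
python3 - <<'E'
from h import *
st(); print(env.grip_point_offset)
for n in("scene","top"):
    snap(n,n+"0"); f,cx,cy,k,T=cal(n); print(n,f,cx,cy,k); print(np.round(T,3))
E
```

```text
pics
t 0.0 pos [ 0.2286 -0.6079  0.2215] rot [-1.7989e+02  1.0000e-02  2.0610e+01] F [-0.1  0.2  0.3] w 0.0868 g 0.0
0.0187
scene 490.9770361234976 323.0863829964475 235.15242760680235 0.014499846836103052
[[-0.752  0.529 -0.394  0.075]
 [-0.66  -0.592  0.463  0.477]
 [ 0.012  0.608  0.794  1.015]
 [ 0.     0.     0.     1.   ]]
top 461.646193391587 322.9402911090733 242.48131173182097 0.015210916421544823
[[ 0.01   0.994 -0.112  0.423]
 [-1.     0.011  0.01  -0.067]
 [ 0.011  0.112  0.994  1.158]
 [ 0.     0.     0.     1.   ]]
```

View pics/top0.png

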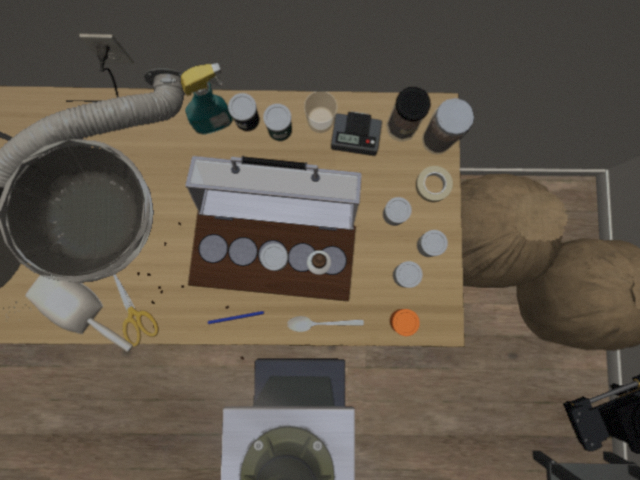

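View pics/scene0.png

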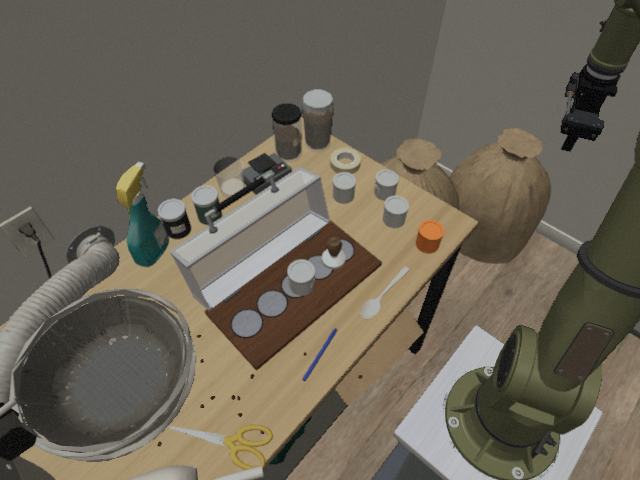

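The top view shows the tray marks from (213,249) to (332,261), one tin on the tray at (273,256) and the tamper at (318,262). Three grey bench tins are at (398,211), (433,243) and (408,275).

Things that could be mistaken for a wanted tin:
- the orange tin at (405,322)
- the black/green tins at the back, at (243,112) and (278,122)
- the tall jars at (409,112) and (452,122)
- the tape at (435,183)
- bare marks, e.g. (243,251)

By the description I choose the four light-grey tins.

```bash
python3 - <<'E'
from h import *
i=cv2.imread("pics/top0.png")
g=cv2.cvtColor(i,cv2.COLOR_BGR2HSV)
c=i[150:350,180:470]; cv2.imwrite("pics/crop0.png",cv2.resize(c,None,fx=2.75,fy=2.75,interpolation=cv2.INTER_CUBIC))
big=cv2.resize(cv2.cvtColor(c,cv2.COLOR_BGR2GRAY),None,fx=4,fy=4,interpolation=cv2.INTER_CUBIC)
C=cv2.HoughCircles(big,cv2.HOUGH_GRADIENT_ALT,1.5,40,param1=150,param2=0.75,minRadius=35,maxRadius=75)
if C is not None:
    for u,v,r in C[0]:
        U,V=(u+.5)/4-.5+180,(v+.5)/4-.5+150
        print(round(U,1),round(V,1),"r",round(r/4,1),"bgr",i[int(V),int(U)],*[np.round(pt("top",U,V,z)[:2],4) for z in(.016,.062,.078)])
# expected lid radius px
for p in((.5,-.2,.062),(.5,0,.016)): print(px("top",p)-px("top",np.array(p)+[0,.0315,0]))
for P in((398,211),(433,243),(408,275),(273,256),(318,262),(405,322),(243,251)): print(P,i[P[1],P[0]],g[P[1],P[0]])
E
```

```text
273.0 255.0 r 13.9 bgr [156 153 148] [0.5193 0.0448] [0.5154 0.0403] [0.5141 0.0388]
241.9 251.6 r 13.4 bgr [115 107 107] [0.5269 0.122 ] [0.5227 0.1144] [0.5212 0.1118]
318.4 261.8 r 11.9 bgr [38 49 63] [ 0.5037 -0.0678] [ 0.5005 -0.0678] [ 0.4993 -0.0678]
213.0 247.9 r 13.5 bgr [116 107 107] [0.5354 0.1936] [0.5309 0.1832] [0.5293 0.1795]
301.9 256.5 r 13.4 bgr [115 107 106] [ 0.5163 -0.0268] [ 0.5126 -0.0284] [ 0.5113 -0.0289]
331.5 261.0 r 13.6 bgr [119 114 116] [ 0.5059 -0.1003] [ 0.5026 -0.099 ] [ 0.5014 -0.0985]
[13.2209657   0.13985176]
[12.73813194  0.13135315]
(398, 211) [153 150 146] [103  12 153]
(433, 243) [153 149 146] [107  12 153]
(408, 275) [154 151 148] [105  10 154]
(273, 256) [156 152 148] [105  13 156]
(318, 262) [38 47 63] [ 11 101  63]
(405, 322) [ 52 108 192] [ 12 186 192]
(243, 251) [114 106 105] [117  20 114]
```

View pics/crop0.png

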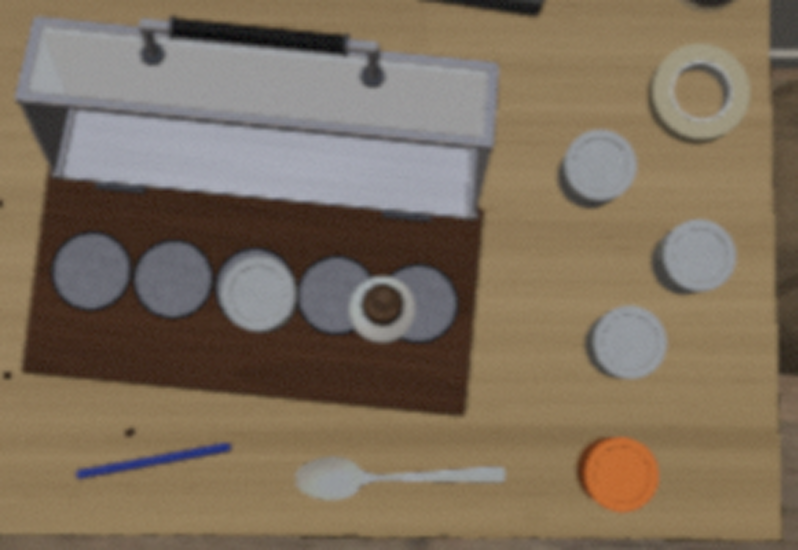

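The crop confirms four round light-grey lids: three bench tins at (398,211), (433,243) and (408,275), and one on the tray at (273,255). The orange tin and the tape ring are clearly different, and marks 1, 2, 4 and 5 are visible. Next I'll measure them precisely in both views.

```bash
cat > m.py <<'E'
from h import *
def blobs(img,lo,hi,win,amin=150,amax=1500,space=cv2.COLOR_BGR2HSV):
    x0,y0,x1,y1=win; K=4
    c=cv2.resize(img[y0:y1,x0:x1],None,fx=K,fy=K,interpolation=cv2.INTER_CUBIC)
    m=cv2.inRange(cv2.cvtColor(c,space),np.array(lo),np.array(hi))
    m=cv2.morphologyEx(m,cv2.MORPH_OPEN,np.ones((7,7),np.uint8))
    out=[]
    for k in cv2.findContours(m,cv2.RETR_EXTERNAL,cv2.CHAIN_APPROX_NONE)[0]:
        a=cv2.contourArea(k)/K/K
        if amin<a<amax:
            h=cv2.convexHull(k); (u,v),ax,_=cv2.fitEllipse(h)
            out.append(((u+.5)/K-.5+x0,(v+.5)/K-.5+y0,ax[0]/K,ax[1]/K,a))
    return out
E
python3 - <<'E'
from m import *
t=cv2.imread("pics/top0.png"); s=cv2.imread("pics/scene0.png")
print("top lids")
for b in blobs(t,(90,0,132),(125,22,200),(250,190,450,300)): print(np.round(b,1),[np.round(pt("top",*b[:2],z)[:2],4) for z in(.062,.078)])
print("top marks")
M=[]
for b in blobs(t,(90,10,90),(140,45,130),(190,225,355,285)): print(np.round(b,1),np.round(pt("top",*b[:2],.016)[:2],4))
print("scene marks")
for b in blobs(s,(90,10,80),(140,45,135),(210,220,370,350)): print(np.round(b,1),np.round(pt("scene",*b[:2],.016)[:2],4))
print("top tamper: handle top / foot")
for b in blobs(t,(0,60,20),(25,255,110),(305,248,332,275),20): print(np.round(b,1),np.round(pt("top",*b[:2],.098)[:2],4))
for b in blobs(t,(0,0,135),(60,60,255),(303,246,334,277),20): print(np.round(b,1),np.round(pt("top",*b[:2],.03)[:2],4))
cv2.imwrite("pics/crop1.png",cv2.resize(s[160:350,190:450],None,fx=3,fy=3,interpolation=cv2.INTER_CUBIC))
E
```

```text
top lids
[408.4 274.   24.7  25.2 477.2] [array([ 0.4735, -0.2819]), array([ 0.4728, -0.2788])]
[273.2 256.   26.1  26.4 529. ] [array([0.5131, 0.0398]), array([0.5118, 0.0382])]
[433.7 242.4  24.3  25.  467.2] [array([ 0.5497, -0.3435]), array([ 0.5478, -0.3394])]
[397.8 209.6  24.1  24.4 451.3] [array([ 0.6284, -0.258 ]), array([ 0.6254, -0.2552])]
[290.5 194.1   5.8  83.8 194.1] [array([0.6635, 0.0013]), array([6.599e-01, 3.000e-04])]
top marks
[332.  259.9  25.5  26.3 340.3] [ 0.5087 -0.1015]
[301.7 256.9  25.7  26.3 427.8] [ 0.5152 -0.0263]
[242.5 251.1  26.   26.7 534.6] [0.5282 0.1205]
[212.7 248.1  25.9  26.8 532.7] [0.5348 0.1943]
scene marks
[269.2 304.3  22.3  24.9 197. ] [0.5312 0.1279]
top tamper: handle top / foot
[309.1 273.3   5.7  10.8  26.1] [ 0.4711 -0.0467]
[318.7 260.4  13.2  13.5 134. ] [ 0.5011 -0.0685]
[319.  262.3  20.7  23.  104.2] [ 0.5014 -0.0694]
```

View pics/crop1.png

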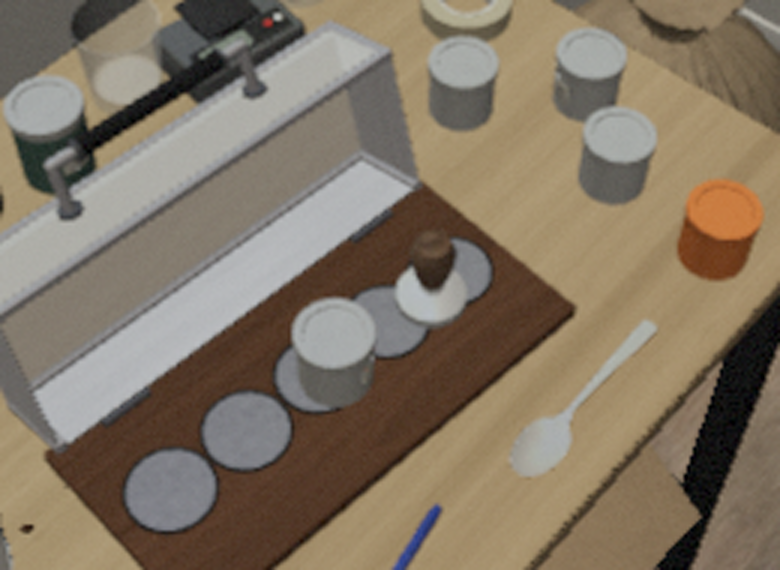

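The scene crop agrees: one tin sits off-centre on mark 3, the tamper stands between marks 4 and 5, and three grey bench tins stand beside the orange one. First I turn the tool square to the tray (yaw about 85°).

```bash
python3 -m jog '[[0,0,0,0,0,-0.1124,0.087],[0,0,0,0,0,-0.1124,0.087],[0,0,0,0,0,-0.1124,0.087],[0,0,0,0,0,-0.1124,0.087],[0,0,0,0,0,-0.1124,0.087],[0,0,0,0,0,-0.1124,0.087],[0,0,0,0,0,-0.1124,0.087],[0,0,0,0,0,-0.1124,0.087],[0,0,0,0,0,-0.1124,0.087],[0,0,0,0,0,-0.1124,0.087]]' 10
python3 - <<'E'
from m import *
to(.501,-.069,.215,84.96)
print(env.get_obs()["qpos"])
Y=-5.04; r=R.from_euler("z",Y,degrees=True)
for k in range(5):
    P=np.array([.5217,.0468,.016])+r.apply([0,.074*(2-k),0]); print("mark",k+1,np.round(P,4),"scene px",np.round(px("scene",P),1))
s=cv2.imread("pics/scene0.png")
for b in blobs(s,(95,8,88),(140,40,135),(225,250,300,345),150): print(np.round(b,1),np.round(pt("scene",*b[:2],.016)[:2],4))
for w in((325,165,360,190),(368,165,400,187),(380,190,412,214),(285,255,320,285)):
  for b in blobs(s,(80,0,145),(125,22,220),w,100): print("lid",np.round(b,1),[np.round(pt("scene",*b[:2],z)[:2],4) for z in(.062,.078)])
E
```

```text
time_s: 0.93
tool_pos: [0.2287, -0.6081, 0.2219]
tool_rot: [-180.0, -0.1, 85.3]
force: [0.4, 0.2, -0.8]
grip_width: 0.0874
grasp_force: 0.0
t 0.93 pos [ 0.2287 -0.6081  0.2219] rot [-1.7997e+02 -6.0000e-02  8.5330e+01] F [ 0.4  0.2 -0.8] w 0.0874 g 0.0
tool shift [0.5594 0.2276 0.0073]
rotvec [-0.0006 -0.001   0.0065]
[ 76.78187649  18.89794792 -12.46850693  82.87272433   4.08664934
  78.73981024  59.49640034]
mark 1 [0.5347 0.1942 0.016 ] scene px [247.1 322.8]
mark 2 [0.5282 0.1205 0.016 ] scene px [272.3 303. ]
mark 3 [0.5217 0.0468 0.016 ] scene px [296.2 284.2]
mark 4 [ 0.5152 -0.0269  0.016 ] scene px [318.8 266.5]
mark 5 [ 0.5087 -0.1006  0.016 ] scene px [340.3 249.7]
[271.2 303.1  24.   29.1 272.6] [0.5299 0.1225]
lid [299.6 272.1  18.9  24.6 304.5] [array([0.5179, 0.0374]), array([0.5104, 0.0448])]
```

```bash
python3 -m jog '[[0.037,0.015,0,0,0,0,0.087],[0.037,0.015,0,0,0,0,0.087],[0.037,0.015,0,0,0,0,0.087],[0.037,0.015,0,0,0,0,0.087],[0.037,0.015,0,0,0,0,0.087],[0.037,0.015,0,0,0,0,0.087],[0.037,0.015,0,0,0,0,0.087],[0.037,0.015,0,0,0,0,0.087]]'
python3 - <<'E'
from m import *
to(.501,-.069,.215,84.96)
print(env.get_obs()["qpos"])
E
```

```text
time_s: 1.6
tool_pos: [0.3743, -0.3219, 0.2222]
tool_rot: [-180.0, 0.0, 85.0]
force: [0.0, 0.0, -0.2]
grip_width: 0.087
grasp_force: 0.0
t 1.6 pos [ 0.3743 -0.3219  0.2222] rot [-1.7997e+02  1.0000e-02  8.5000e+01] F [ 0.   0.  -0.2] w 0.087 g 0.0
tool shift [0.263  0.1041 0.0072]
rotvec [-0.0005  0.0002  0.0007]
[ 62.33985432   0.3219419  -24.67069797 103.96065631   0.16213031
  75.76597302  32.63212855]
```

```bash
python3 -m jog '[[0.0376,0.0149,0,0,0,0,0.07],[0.0376,0.0149,0,0,0,0,0.07],[0.0376,0.0149,0,0,0,0,0.07],[0.0376,0.0149,0,0,0,0,0.07],[0.0376,0.0149,0,0,0,0,0.07],[0.0376,0.0149,0,0,0,0,0.07],[0.0376,0.0149,0,0,0,0,0.07],[0,0,0,0,0,0,0.07],[0,0,0,0,0,0,0.07]]'
python3 - <<'E'
from m import *
to(.501,-.069,.058,84.96)
print(env.get_obs()["qpos"])
E
```

```text
time_s: 2.35
tool_pos: [0.5013, -0.0678, 0.2223]
tool_rot: [-180.0, -0.0, 85.4]
force: [-0.9, -0.6, 0.4]
grip_width: 0.0699
grasp_force: 0.0
t 2.35 pos [ 0.5013 -0.0678  0.2223] rot [-1.7998e+02 -4.0000e-02  8.5370e+01] F [-0.9 -0.6  0.4] w 0.0699 g 0.0
tool shift [-1.300e-03 -1.000e-04  1.643e-01]
rotvec [-0.0004 -0.0007  0.0072]
[ 45.57341833   2.90634932 -41.74550308 101.97840473   1.95292464
  75.88385576  -1.24243843]
```

```bash
python3 -m jog '[[-0.0013,0,0.034,0,0,0.007,0.07],[0,0,0.034,0,0,0,0.07],[0,0,0.034,0,0,0,0.07],[0,0,0.034,0,0,0,0.07],[0,0,0.028,0,0,0,0.07],[0,0,0,0,0,0,0.07],[0,0,0,0,0,0,0.02],[0,0,0,0,0,0,0.02],[0,0,0,0,0,0,0.02],[0,0,0,0,0,0,0.02],[0,0,0,0,0,0,0.02],[0,0,0,0,0,0,0.02]]' 25
python3 - <<'E'
from h import *
st()
E
```

```text
time_s: 3.35
tool_pos: [0.5021, -0.0724, 0.0598]
tool_rot: [179.8, 0.0, 84.6]
force: [4.4, -0.3, 3.2]
grip_width: 0.0381
grasp_force: 2.7
t 3.35 pos [ 0.5021 -0.0724  0.0598] rot [1.7982e+02 5.0000e-02 8.4610e+01] F [ 4.4 -0.3  3.2] w 0.0381 g 2.673596085078316
```

```bash
python3 -m jog '[[0,0,0,0,0,0,0.02],[0,0,0,0,0,0,0.02],[0,0,0,0,0,0,0.02]]'; python3 -m jog '[[0,0,-0.01,0,0,0,0.02],[0,0,-0.02,0,0,0,0.02],[0,0,-0.03,0,0,0,0.02],[0,0,-0.03,0,0,0,0.02],[0,0,-0.03,0,0,0,0.02],[0,0,0,0,0,0,0.02],[0,0,0,0,0,0,0.02]]'
python3 - <<'E'
from h import *
o=to(.56,-.22,.18,84.96)
snap("top","top1"); 
from m import *
t=cv2.imread("pics/top1.png")
for b in blobs(t,(90,0,132),(125,22,200),(365,190,450,300)): print(np.round(b,1),np.round(pt("top",*b[:2],.062)[:2],4))
E
```

```text
time_s: 3.6
tool_pos: [0.5028, -0.0724, 0.0598]
tool_rot: [179.8, 0.0, 84.6]
force: [3.6, -0.3, 5.3]
grip_width: 0.035
grasp_force: 25.0
time_s: 4.18
tool_pos: [0.5003, -0.072, 0.1791]
tool_rot: [-180.0, 0.0, 84.6]
force: [-0.5, -0.7, -4.4]
grip_width: 0.0354
grasp_force: 25.0
t 4.18 pos [ 0.5003 -0.072   0.1791] rot [-1.7999e+02  5.0000e-02  8.4610e+01] F [-0.5 -0.7 -4.4] w 0.0354 g 24.96768067823723
tool shift [-0.1417  0.0733 -0.0008]
rotvec [-0.0002  0.0008 -0.0061]
[408.4 274.   24.6  25.2 474.3] [ 0.4735 -0.2819]
[433.7 242.4  24.4  25.  467.2] [ 0.5497 -0.3434]
[397.7 209.6  24.1  24.5 452.5] [ 0.6284 -0.2579]
```

```bash
python3 -m jog '[[-0.0336,0.0106,0,0,0,0,0.02],[-0.0336,0.0106,0,0,0,0,0.02],[-0.0336,0.0106,0,0,0,0,0.02],[-0.0336,0.0106,0,0,0,0,0.02],[0,0,0,0,0,0,0.02],[0,0,0.04,0,0,0,0.02],[0,0,0.04,0,0,0,0.02],[0,0,0.03,0,0,0,0.02],[0,0,0,0,0,0,0.02],[0,0,0,0,0,0,0.02]]'; python3 - <<'E'
from h import *
to(.53,-.21,.044,84.96)
E
```

```text
time_s: 5.07
tool_pos: [0.5273, -0.2084, 0.0654]
tool_rot: [-179.6, -0.2, 84.6]
force: [-0.2, -0.3, -2.7]
grip_width: 0.0354
grasp_force: 25.0
t 5.07 pos [ 0.5273 -0.2084  0.0654] rot [-179.57   -0.19   84.65] F [-0.2 -0.3 -2.7] w 0.0354 g 24.966021435102448
tool shift [-0.0014  0.003   0.0214]
rotvec [-0.0075 -0.0033 -0.0054]
```

```bash
python3 -m jog '[[0,0,0.010,0,0,0,0.02],[0,0,0.007,0,0,0,0.02],[0,0,0,0,0,0,0.02],[0,0,0,0,0,0,0.02]]'; python3 -m jog '[[0,0,0.002,0,0,0,0.02],[0,0,0.002,0,0,0,0.02],[0,0,0,0,0,0,0.02],[0,0,0,0,0,0,0.02]]'
```

```text
time_s: 5.4
tool_pos: [0.5306, -0.21, 0.0522]
tool_rot: [180.0, 0.0, 84.6]
force: [-0.3, -0.5, -2.9]
grip_width: 0.0355
grasp_force: 25.0
time_s: 5.73
tool_pos: [0.5304, -0.21, 0.0477]
tool_rot: [180.0, 0.0, 84.6]
force: [0.9, 0.4, -2.1]
grip_width: 0.0354
grasp_force: 25.0
```

```bash
python3 -m jog '[[0,0,0.001,0,0,0,0.02],[0,0,0.001,0,0,0,0.02],[0,0,0,0,0,0,0.02],[0,0,0,0,0,0,0.02]]'; python3 -m jog '[[0,0,0.001,0,0,0,0.02],[0,0,0.001,0,0,0,0.02],[0,0,0,0,0,0,0.02],[0,0,0,0,0,0,0.02]]'
```

```text
time_s: 6.07
tool_pos: [0.5303, -0.2099, 0.0455]
tool_rot: [-180.0, 0.0, 84.6]
force: [-0.4, -0.9, -3.2]
grip_width: 0.0352
grasp_force: 25.0
time_s: 6.4
tool_pos: [0.5305, -0.21, 0.0438]
tool_rot: [180.0, 0.0, 84.6]
force: [-2.0, -0.1, -1.1]
grip_width: 0.0355
grasp_force: 25.0
```

```bash
python3 -m jog '[[0,0,0.001,0,0,0,0.02],[0,0,0,0,0,0,0.02],[0,0,0,0,0,0,0.02]]'; python3 -m jog '[[0,0,0,0,0,0,0.045],[0,0,0,0,0,0,0.087],[0,0,0,0,0,0,0.087],[0,0,0,0,0,0,0.087],[0,0,0,0,0,0,0.087],[0,0,-0.03,0,0,0,0.087],[0,0,-0.04,0,0,0,0.087],[0,0,-0.04,0,0,0,0.087],[0,0,0,0,0,0,0.087]]'
python3 - <<'E'
from m import *
t=snap("top","top2")
for b in blobs(t,(90,0,132),(125,22,200),(250,215,300,300)): print(np.round(b,1),np.round(pt("top",*b[:2],.078)[:2],4))
cv2.imwrite("pics/crop2.png",cv2.resize(t[150:350,180:470],None,fx=2,fy=2))
to(.512,.039,.043,84.96)
E
```

```text
time_s: 6.65
tool_pos: [0.5306, -0.21, 0.0437]
tool_rot: [180.0, 0.0, 84.6]
force: [-2.3, 0.6, 5.9]
grip_width: 0.0356
grasp_force: 25.0
time_s: 7.4
tool_pos: [0.5353, -0.2111, 0.1608]
tool_rot: [179.3, 0.3, 84.6]
force: [2.5, 0.2, 1.3]
grip_width: 0.0837
grasp_force: 0.0
[273.2 255.9  26.5  27.  548.7] [0.512  0.0383]
[351.  221.4   9.7 221.3 306. ] [ 0.5959 -0.144 ]
t 7.45 pos [ 0.5336 -0.2108  0.1574] rot [179.5    0.2   84.61] F [-0.2 -0.2 -0.1] w 0.085 g 0.0
tool shift [ 0.247  -0.046   0.1131]
rotvec [ 0.0086  0.0035 -0.006 ]
```

View pics/crop2.png

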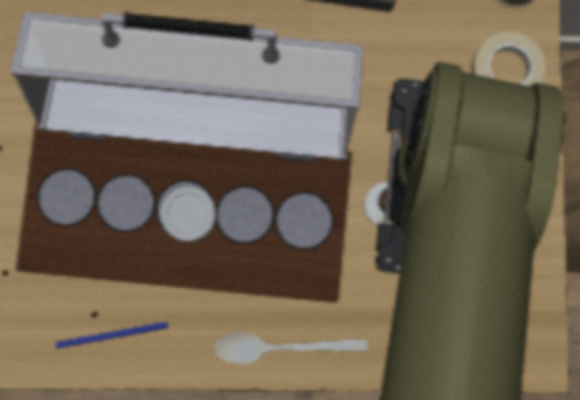

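The crop shows the tamper standing on the bench at crop (380,203), and all the other marks are clear. Next is the tray tin.

```bash
python3 -m jog '[[0.0353,-0.0066,0,0,0,-0.006,0.087],[0.0353,-0.0066,0,0,0,0,0.087],[0.0353,-0.0066,0,0,0,0,0.087],[0.0353,-0.0066,0,0,0,0,0.087],[0.0353,-0.0066,0,0,0,0,0.087],[0.0353,-0.0066,0,0,0,0,0.087],[0.0353,-0.0066,0,0,0,0,0.087],[0,0,0,0,0,0,0.087],[0,0,0,0,0,0,0.087],[0,0,0,0,0,0,0.087]]'; python3 - <<'E'
from h import *
to(.5118,.0385,.043,84.96)
E
```

```text
time_s: 8.28
tool_pos: [0.5058, 0.0397, 0.1517]
tool_rot: [-179.9, 0.0, 85.0]
force: [-0.6, -1.5, -1.2]
grip_width: 0.0867
grasp_force: 0.0
t 8.28 pos [0.5058 0.0397 0.1517] rot [-1.7994e+02  4.0000e-02  8.4970e+01] F [-0.6 -1.5 -1.2] w 0.0867 g 0.0
tool shift [-0.0006  0.0062  0.1087]
rotvec [-0.0011  0.0008  0.0001]
```

```bash
python3 -m jog '[[-0.0006,0.0062,0.027,0,0,0,0.087],[0,0,0.035,0,0,0,0.087],[0,0,0.035,0,0,0,0.087],[0,0,0.011,0,0,0,0.087],[0,0,0,0,0,0,0.087],[0,0,0,0,0,0,0.087]]'; python3 - <<'E'
from h import *
to(.5118,.0385,.043,84.96)
E
```

```text
time_s: 8.78
tool_pos: [0.5126, 0.0385, 0.0447]
tool_rot: [-180.0, -0.0, 84.9]
force: [0.8, 0.7, 0.5]
grip_width: 0.0873
grasp_force: 0.0
t 8.78 pos [0.5126 0.0385 0.0447] rot [-1.7996e+02 -2.0000e-02  8.4880e+01] F [0.8 0.7 0.5] w 0.0873 g 0.0
tool shift [-0.0001 -0.0008  0.0017]
rotvec [-0.0007 -0.0003 -0.0014]
```

```bash
python3 -m jog '[[0,0,0,0,0,0,0.05],[0,0,0,0,0,0,0.05],[0,0,0,0,0,0,0.05],[0,0,0,0,0,0,0.05],[0,0,0,0,0,0,0.05],[0,0,0,0,0,0,0.05],[0,0,0,0,0,0,0.05]]' 20;  python3 -m jog '[[0,0,-0.01,0,0,0,0.05],[0,0,-0.01,0,0,0,0.05],[0.0091,0.0083,0,0,0,0,0.05],[0,0,0,0,0,0,0.05],[0,0,0,0,0,0,0.05]]'; python3 - <<'E'
from h import *
to(.5217,.0468,.0447,84.96)
E
```

```text
time_s: 9.37
tool_pos: [0.513, 0.0391, 0.0454]
tool_rot: [179.9, 0.0, 85.0]
force: [-1.5, -0.6, 6.5]
grip_width: 0.0626
grasp_force: 20.0
time_s: 9.78
tool_pos: [0.5215, 0.0479, 0.065]
tool_rot: [180.0, -0.0, 85.0]
force: [-0.2, -0.6, -1.7]
grip_width: 0.0624
grasp_force: 20.0
t 9.78 pos [0.5215 0.0479 0.065 ] rot [ 1.7999e+02 -1.0000e-02  8.5020e+01] F [-0.2 -0.6 -1.7] w 0.0624 g 19.999813553877175
tool shift [-0.0011  0.0003  0.0203]
rotvec [ 0.0002 -0.0002  0.001 ]
```

Gripped (62.6 mm matches the tin diameter). I lower it, release, back off and look.

```bash
python3 -m jog '[[-0.0011,0.0003,0.009,0,0,0,0.05],[0,0,0.007,0,0,0,0.05],[0,0,0.003,0,0,0,0.05],[0,0,0,0,0,0,0.05],[0,0,0,0,0,0,0.05]]';  python3 -m jog '[[0,0,0.001,0,0,0,0.05],[0,0,0,0,0,0,0.05],[0,0,0,0,0,0,0.065],[0,0,0,0,0,0,0.075],[0,0,0,0,0,0,0.087],[0,0,0,0,0,0,0.087],[0,0,0,0,0,0,0.087],[0,0,-0.03,0,0,0,0.087],[0,0,-0.04,0,0,0,0.087],[-0.03,0,-0.04,0,0,0,0.087],[-0.04,0,0,0,0,0,0.087],[-0.04,0,0,0,0,0,0.087]]'; python3 -m jog '[[-0.04,0,0,0,0,0,0.087],[-0.04,0,0,0,0,0,0.087],[-0.04,0,0,0,0,0,0.087],[-0.04,0,0,0,0,0,0.087],[-0.04,0,0,0,0,0,0.087],[0,0,0,0,0,0,0.087]]'; cat > look.py <<'E'
from m import *
import sys
A=np.array([.5217,.0468]); ux=np.array([np.cos(np.radians(-5.04)),np.sin(np.radians(-5.04))]); uy=np.array([-ux[1],ux[0]])
def look(name):
    t=snap("top",name)
    for b in blobs(t,(90,0,132),(125,22,200),(190,190,450,300),300,700):
        if max(b[2:4])>32: continue
        P=pt("top",*b[:2],.078)[:2]; l=(P-A)@ux,(P-A)@uy
        if abs(l[0])<.06 and abs(l[1])<.2: print("tray tin",np.round(b[:4],1),np.round(P,4),"mark",round(3-l[1]/.074,2),"off tray x,y mm",round(l[0]*1e3,1),round((l[1]/.074-round(l[1]/.074))*74,1))
        else: print("bench tin",np.round(b[:4],1),np.round(pt("top",*b[:2],.062)[:2],4))
look(sys.argv[1])
E
python3 look.py top3; python3 -c "
from h import *
st()"
```

```text
time_s: 10.2
tool_pos: [0.5204, 0.0455, 0.0452]
tool_rot: [-179.8, 0.1, 84.9]
force: [-3.5, -0.9, 5.4]
grip_width: 0.0627
grasp_force: 20.0
time_s: 11.2
tool_pos: [0.5143, -0.0582, 0.1506]
tool_rot: [179.7, 0.1, 85.2]
force: [0.7, -0.5, -1.6]
grip_width: 0.0867
grasp_force: 0.0
time_s: 11.7
tool_pos: [0.4919, -0.2681, 0.1472]
tool_rot: [-180.0, 0.3, 84.2]
force: [-0.2, -0.5, -0.4]
grip_width: 0.0868
grasp_force: 0.0
tray tin [270.8 253.1  25.7  26.4] [0.5185 0.0441] mark 3.04 off tray x,y mm -3.0 -3.0
bench tin [397.7 209.6  24.   24.5] [ 0.6284 -0.2578]
t 11.75 pos [ 0.493  -0.2632  0.1471] rot [-1.7995e+02  6.0000e-02  8.4440e+01] F [ 0.5  0.5 -0.1] w 0.0871 g 0.0
```

```bash
python3 - <<'E'
from h import *
t=cv2.imread("pics/top3.png"); s=snap("scene","scene1")
a=cv2.resize(t[230:280,195:350],None,fx=5,fy=5,interpolation=cv2.INTER_CUBIC)
b=cv2.resize(s[235:340,225:380],None,fx=3,fy=3,interpolation=cv2.INTER_CUBIC)
W=max(a.shape[1],b.shape[1]); p=lambda x:cv2.copyMakeBorder(x,0,0,0,W-x.shape[1],cv2.BORDER_CONSTANT)
cv2.imwrite("pics/crop3.png",np.vstack([p(a),p(b)]))
E
```

```text
(no output)
```

View pics/crop3.png

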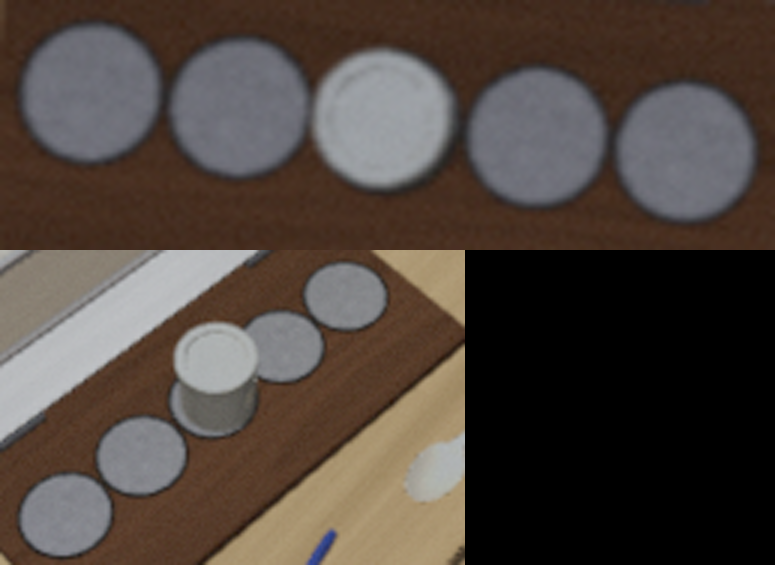

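The crop shows the mark-3 tin about 3 mm short in both tray x and y. I'll correct that later and aim future moves with about +1.8/+1.5 mm of camera-to-robot offset. Next is the back bench tin at (398,210).

```bash
python3 -m jog '[[0.006,0.032,0,0,0,-0.008,0.087],[0.006,0.036,0,0,0,0,0.087],[0.006,0.036,0,0,0,0,0.087],[0,0.033,0,0,0,0,0.087],[0,0,0,0,0,0,0.087],[0,0,0,0,0,0,0.087]]'; python3 - <<'E'
from h import *
to(.6302,-.2563,.028,84.96)
E
```

```text
time_s: 12.3
tool_pos: [0.6343, -0.2473, 0.1466]
tool_rot: [-179.9, -0.2, 85.7]
force: [-0.3, 0.0, 0.4]
grip_width: 0.0868
grasp_force: 0.0
t 12.3 pos [ 0.6343 -0.2473  0.1466] rot [-1.7994e+02 -1.7000e-01  8.5670e+01] F [-0.3  0.   0.4] w 0.0868 g 0.0
tool shift [-0.0097 -0.0033  0.1185]
rotvec [-0.0011 -0.003   0.0124]
```

```bash
python3 -m jog '[[-0.009,-0.0033,0.02,0,0,0.012,0.087],[0,0,0.035,0,0,0,0.087],[0,0,0.03,0,0,0,0.087],[0,0,0,0,0,0,0.087],[0,0,0,0,0,0,0.087]]'; python3 - <<'E'
from h import *
to(.6302,-.2563,.028,84.96)
E
```

```text
time_s: 12.72
tool_pos: [0.6268, -0.2585, 0.062]
tool_rot: [-179.8, -0.1, 84.8]
force: [-0.3, 0.9, -0.0]
grip_width: 0.0873
grasp_force: 0.0
t 12.72 pos [ 0.6268 -0.2585  0.062 ] rot [-1.7978e+02 -5.0000e-02  8.4760e+01] F [-0.3  0.9 -0. ] w 0.0873 g 0.0
tool shift [0.0025 0.0033 0.0339]
rotvec [-0.0038 -0.0009 -0.0035]
```

```bash
python3 -m jog '[[0.0025,0.003,0.017,0,0,0,0.087],[0,0,0.017,0,0,0,0.087],[0,0,0,0,0,0,0.087],[0,0,0,0,0,0,0.087],[0,0,0,0,0,0,0.087]]'; python3 - <<'E'
from h import *
to(.6302,-.2563,.028,84.96)
E
```

```text
time_s: 13.13
tool_pos: [0.6333, -0.2574, 0.0309]
tool_rot: [179.8, 0.0, 84.7]
force: [-0.3, 0.5, -0.1]
grip_width: 0.0869
grasp_force: 0.0
t 13.13 pos [ 0.6333 -0.2574  0.0309] rot [1.7985e+02 5.0000e-02 8.4730e+01] F [-0.3  0.5 -0.1] w 0.0869 g 0.0
tool shift [ 0.0008 -0.0032  0.0029]
rotvec [ 0.0027  0.0008 -0.004 ]
```

```bash
python3 -m jog '[[0.0008,-0.0028,0,0,0,0,0.087],[0,0,0,0,0,0,0.06],[0,0,0,0,0,0,0.05],[0,0,0,0,0,0,0.05],[0,0,0,0,0,0,0.05],[0,0,0,0,0,0,0.05],[0,0,0,0,0,0,0.05],[0,0,0,0,0,0,0.05],[0,0,0,0,0,0,0.05]]' 20;  python3 -m jog '[[0,0,-0.02,0,0,0,0.05],[0,0,-0.04,0,0,0,0.05],[0,0,-0.04,0,0,0,0.05],[0,0,-0.015,0,0,0,0.05],[0,0,0,0,0,0,0.05],[0,0,0,0,0,0,0.05]]'; python3 - <<'E'
from m import *
to(.5365,.1957,.15,84.96); snap("top","top4")
t=cv2.imread("pics/top4.png")
for b in blobs(t,(90,0,132),(125,22,200),(375,190,450,300)): print(np.round(b,1),np.round(pt("top",*b[:2],.062)[:2],4))
E
```

```text
time_s: 13.88
tool_pos: [0.6297, -0.2562, 0.0291]
tool_rot: [180.0, 0.0, 84.7]
force: [0.9, -0.8, 0.6]
grip_width: 0.0625
grasp_force: 20.0
time_s: 14.38
tool_pos: [0.6295, -0.2562, 0.1444]
tool_rot: [180.0, 0.0, 84.7]
force: [-0.8, -0.1, -2.7]
grip_width: 0.0627
grasp_force: 20.0
t 14.38 pos [ 0.6295 -0.2562  0.1444] rot [1.7995e+02 4.0000e-02 8.4730e+01] F [-0.8 -0.1 -2.7] w 0.0627 g 19.999913088977337
tool shift [ 0.4415 -0.1341 -0.006 ]
rotvec [ 0.0009  0.0007 -0.0041]
[404.1 273.6  16.2  24.  247.5] [ 0.4744 -0.2716]
```

```bash
python3 -m jog '[[0,-0.037,0,0,0,0,0.05],[0,-0.037,0,0,0,0,0.05],[0,-0.037,0,0,0,0,0.05],[0.02,-0.023,-0.006,0,0,0,0.05],[0.04,0,0,0,0,0,0.05],[0.04,0,0,0,0,0,0.05],[0.04,0,0,0,0,0,0.05],[0.04,0,0,0,0,0,0.05],[0.04,0,0,0,0,0,0.05],[0.04,0,0,0,0,0,0.05],[0.04,0,0,0,0,0,0.05],[0.04,0,0,0,0,0,0.05]]'; python3 -m jog '[[0.04,0,0,0,0,0,0.05],[0.04,0,0,0,0,0,0.05],[0.02,0,0,0,0,0,0.05],[0,0,0,0,0,0,0.05],[0,0,0,0,0,0,0.05],[0,0,0,0,0,0,0.05]]';  python3 - <<'E'
from h import *
to(.5363,.1957,.15,84.96); print(env.get_obs()["qpos"])
E
python3 look.py top5
```

```text
time_s: 15.43
tool_pos: [0.5254, 0.0959, 0.1478]
tool_rot: [-179.8, 0.1, 84.7]
force: [0.7, 0.2, -0.5]
grip_width: 0.0626
grasp_force: 20.0
time_s: 15.93
tool_pos: [0.5355, 0.1927, 0.148]
tool_rot: [-179.8, 0.1, 84.7]
force: [-0.6, -0.9, -0.5]
grip_width: 0.0624
grasp_force: 20.0
t 15.93 pos [0.5355 0.1927 0.148 ] rot [-1.7982e+02  1.1000e-01  8.4690e+01] F [-0.6 -0.9 -0.5] w 0.0624 g 19.999800520017743
tool shift [ 0.003   0.0005 -0.002 ]
rotvec [-0.0031  0.0019 -0.0047]
[ 20.97610789  18.2824815  -51.18913229  98.82573724  15.03879908
  70.33225449 -39.28765454]
bench tin [408.3 274.1  24.7  25.5] [ 0.4734 -0.2816]
tray tin [270.8 253.1  25.7  26.4] [0.5185 0.0439] mark 3.04 off tray x,y mm -3.0 -3.1
bench tin [433.6 242.5  24.4  25.2] [ 0.5496 -0.3432]
```

```bash
python3 -m jog '[[0.003,0.0005,0.035,0,0,-0.005,0.05],[0,0,0.035,0,0,0,0.05],[0,0,0.023,0,0,0,0.05],[0,0,0.004,0,0,0,0.05],[0,0,0,0,0,0,0.05],[0,0,0,0,0,0,0.05],[0,0,0,0,0,0,0.05]]';  python3 - <<'E'
from h import *
to(.5363,.1957,.0451,84.96)
E
```

```text
time_s: 16.57
tool_pos: [0.5387, 0.1973, 0.0548]
tool_rot: [179.8, -0.1, 85.0]
force: [1.2, 0.2, -0.4]
grip_width: 0.0624
grasp_force: 20.0
t 16.57 pos [0.5387 0.1973 0.0548] rot [ 1.7982e+02 -5.0000e-02  8.4960e+01] F [ 1.2  0.2 -0.4] w 0.0624 g 20.000021844170988
tool shift [-0.0018 -0.0023  0.0097]
rotvec [ 0.0031 -0.0009 -0.    ]
```

```bash
python3 -m jog '[[0,0,0.004,0,0,0,0.05],[0,0,0.002,0,0,0,0.05],[0,0,0,0,0,0,0.05],[0,0,0,0,0,0,0.05],[0,0,0,0,0,0,0.05],[0,0,0,0,0,0,0.05],[0,0,0,0,0,0,0.05],[0,0,0,0,0,0,0.05],[0,0,0,0,0,0,0.05],[0,0,0,0,0,0,0.05]]';  python3 - <<'E'
from h import *
to(.5363,.1957,.0451,84.96)
E
```

```text
time_s: 17.4
tool_pos: [0.5371, 0.1973, 0.0468]
tool_rot: [-180.0, 0.0, 85.0]
force: [-0.0, -0.6, -1.8]
grip_width: 0.0625
grasp_force: 20.0
t 17.4 pos [0.5371 0.1973 0.0468] rot [-180.      0.     85.02] F [-0.  -0.6 -1.8] w 0.0625 g 19.99983626883477
tool shift [-0.0017 -0.0007  0.0017]
rotvec [-0.0001  0.0001  0.001 ]
```

```bash
python3 -m jog '[[-0.0017,-0.0007,0.001,0,0,0,0.05],[0,0,0.001,0,0,0,0.05],[0,0,0,0,0,0,0.05],[0,0,0,0,0,0,0.05],[0,0,0,0,0,0,0.05],[0,0,0,0,0,0,0.05]]'; python3 -m jog '[[0,0,0,0,0,0,0.065],[0,0,0,0,0,0,0.075],[0,0,0,0,0,0,0.087],[0,0,0,0,0,0,0.087],[0,0,0,0,0,0,0.087],[0,0,-0.03,0,0,0,0.087],[0,0,-0.04,0,0,0,0.087],[0,0,-0.035,0,0,0,0.087],[-0.04,0,0,0,0,0,0.087],[-0.04,0,0,0,0,0,0.087],[-0.04,0,0,0,0,0,0.087],[-0.04,0,0,0,0,0,0.087]]'; python3 -m jog '[[-0.04,0,0,0,0,0,0.087],[-0.04,0,0,0,0,0,0.087],[-0.04,0,0,0,0,0,0.087],[-0.03,0,0,0,0,0,0.087],[0,0,0,0,0,0,0.087],[0,0,0,0,0,0,0.087]]';  python3 - <<'E'
from h import *
to(.4752,-.2802,.028,84.96)
E
python3 look.py top6
```

```text
time_s: 17.9
tool_pos: [0.5362, 0.1954, 0.045]
tool_rot: [-180.0, 0.0, 85.0]
force: [-2.0, -2.1, 3.3]
grip_width: 0.0625
grasp_force: 20.0
time_s: 18.9
tool_pos: [0.5222, 0.0348, 0.1502]
tool_rot: [179.9, 0.0, 85.1]
force: [0.7, -0.7, -0.1]
grip_width: 0.0868
grasp_force: 0.0
time_s: 19.4
tool_pos: [0.509, -0.1154, 0.1497]
tool_rot: [-180.0, -0.0, 84.7]
force: [-0.8, 0.9, -0.2]
grip_width: 0.0873
grasp_force: 0.0
t 19.4 pos [ 0.509  -0.1154  0.1497] rot [-179.99   -0.     84.74] F [-0.8  0.9 -0.2] w 0.0873 g 0.0
tool shift [-0.1672 -0.0185  0.1217]
rotvec [-0.0001 -0.     -0.0038]
bench tin [408.3 274.   24.7  25.4] [ 0.4735 -0.2818]
tray tin [270.8 253.1  25.5  26.2] [0.5184 0.044 ] mark 3.04 off tray x,y mm -3.0 -3.0
tray tin [207.6 245.8  25.4  26.2] [0.534  0.1924] mark 1.03 off tray x,y mm -0.5 -1.9
bench tin [433.6 242.4  24.4  25.1] [ 0.5498 -0.3432]
```

```bash
python3 -m jog '[[-0.035,-0.004,0,0,0,-0.004,0.087],[-0.035,-0.004,0,0,0,0,0.087],[-0.035,-0.004,0,0,0,0,0.087],[-0.035,-0.004,0,0,0,0,0.087],[-0.0272,-0.0025,0.02,0,0,0,0.087],[0,0,0.035,0,0,0,0.087],[0,0,0.02,0,0,0,0.087],[0,0,0,0,0,0,0.087],[0,0,0,0,0,0,0.087],[0,0,0,0,0,0,0.087],[0,0,0,0,0,0,0.087],[0,0,0,0,0,0,0.087]]';  python3 - <<'E'
from h import *
to(.4755,-.2800,.028,84.96)
E
```

```text
time_s: 20.45
tool_pos: [0.4784, -0.2782, 0.0767]
tool_rot: [179.8, 0.1, 85.3]
force: [0.1, -1.1, -0.1]
grip_width: 0.0869
grasp_force: 0.0
t 20.45 pos [ 0.4784 -0.2782  0.0767] rot [1.7984e+02 1.0000e-01 8.5310e+01] F [ 0.1 -1.1 -0.1] w 0.0869 g 0.0
tool shift [-0.0019 -0.0029  0.0487]
rotvec [0.0027 0.0018 0.0062]
```

```bash
python3 -m jog '[[-0.0019,-0.0029,0.01,0,0,0.006,0.087],[0,0,0.02,0,0,0,0.087],[0,0,0.018,0,0,0,0.087],[0,0,0,0,0,0,0.087],[0,0,0,0,0,0,0.087],[0,0,0,0,0,0,0.087],[0,0,0,0,0,0,0.06],[0,0,0,0,0,0,0.05],[0,0,0,0,0,0,0.05],[0,0,0,0,0,0,0.05],[0,0,0,0,0,0,0.05],[0,0,0,0,0,0,0.05]]'; python3 -m jog '[[0,0,0,0,0,0,0.05],[0,0,0,0,0,0,0.05],[0,0,0,0,0,0,0.05],[0,0,0,0,0,0,0.05]]'; python3 - <<'E'
from h import *
to(.5302,.1235,.15,84.96)
E
```

```text
time_s: 21.45
tool_pos: [0.4744, -0.2801, 0.0274]
tool_rot: [179.9, 0.0, 84.9]
force: [-0.8, 0.7, 1.6]
grip_width: 0.0623
grasp_force: 20.0
time_s: 21.78
tool_pos: [0.4744, -0.2801, 0.0274]
tool_rot: [179.9, 0.0, 84.9]
force: [-0.2, 0.6, 3.8]
grip_width: 0.0631
grasp_force: 20.0
t 21.78 pos [ 0.4744 -0.2801  0.0274] rot [1.7994e+02 3.0000e-02 8.4900e+01] F [-0.2  0.6  3.8] w 0.0631 g 19.999948516488075
tool shift [ 0.4069  0.0198 -0.1229]
rotvec [ 0.001   0.0006 -0.001 ]
```

```bash
python3 -m jog '[[0,0,-0.02,0,0,0,0.05],[0,0,-0.035,0,0,0,0.05],[0,0,-0.035,0,0,0,0.05],[0,0,-0.033,0,0,0,0.05],[0.04,0.002,0,0,0,0,0.05],[0.04,0.002,0,0,0,0,0.05],[0.04,0.002,0,0,0,0,0.05],[0.04,0.002,0,0,0,0,0.05],[0.04,0.002,0,0,0,0,0.05],[0.04,0.002,0,0,0,0,0.05],[0.04,0.002,0,0,0,0,0.05],[0.04,0.002,0,0,0,0,0.05]]'; python3 -m jog '[[0.04,0.002,0,0,0,0,0.05],[0.04,0.002,0,0,0,0,0.05],[0.007,0,0,0,0,0,0.05],[0,0,0,0,0,0,0.05],[0,0,0,0,0,0,0.05],[0,0,0,0,0,0,0.05],[0,0,0,0,0,0,0.05],[0,0,0,0,0,0,0.05]]'; python3 - <<'E'
from h import *
to(.5304,.1235,.0434,84.96)
E
```

```text
time_s: 22.78
tool_pos: [0.5171, 0.0389, 0.1491]
tool_rot: [-179.9, 0.1, 84.9]
force: [1.3, 0.7, -2.0]
grip_width: 0.0625
grasp_force: 20.0
time_s: 23.45
tool_pos: [0.53, 0.1218, 0.1496]
tool_rot: [-180.0, 0.1, 84.7]
force: [0.2, -0.3, -1.2]
grip_width: 0.0627
grasp_force: 20.0
t 23.45 pos [0.53   0.1218 0.1496] rot [-1.7998e+02  6.0000e-02  8.4740e+01] F [ 0.2 -0.3 -1.2] w 0.0627 g 19.999864236451685
tool shift [0.0019 0.0003 0.1062]
rotvec [-0.0004  0.001  -0.0039]
```

```bash
python3 -m jog '[[0.0019,0.0003,0.033,0,0,-0.004,0.05],[0,0,0.035,0,0,0,0.05],[0,0,0.025,0,0,0,0.05],[0,0,0.008,0,0,0,0.05],[0,0,0,0,0,0,0.05],[0,0,0,0,0,0,0.05],[0,0,0,0,0,0,0.05],[0,0,0,0,0,0,0.05],[0,0,0,0,0,0,0.05],[0,0,0,0,0,0,0.05]]'; python3 - <<'E'
from h import *
to(.5304,.1235,.0434,84.96)
E
```

```text
time_s: 24.28
tool_pos: [0.5312, 0.1256, 0.0499]
tool_rot: [179.9, 0.0, 85.1]
force: [-0.1, -0.2, -2.9]
grip_width: 0.0627
grasp_force: 20.0
t 24.28 pos [0.5312 0.1256 0.0499] rot [179.89   0.    85.12] F [-0.1 -0.2 -2.9] w 0.0627 g 19.999998905695975
tool shift [-0.0022 -0.0006  0.0065]
rotvec [0.0019 0.0001 0.0029]
```

```bash
python3 -m jog '[[-0.0022,-0.0006,0.003,0,0,0.003,0.05],[0,0,0.002,0,0,0,0.05],[0,0,0.0015,0,0,0,0.05],[0,0,0,0,0,0,0.05],[0,0,0,0,0,0,0.05],[0,0,0,0,0,0,0.05],[0,0,0,0,0,0,0.05]]'; python3 -m jog '[[0,0,0,0,0,0,0.065],[0,0,0,0,0,0,0.075],[0,0,0,0,0,0,0.087],[0,0,0,0,0,0,0.087],[0,0,0,0,0,0,0.087],[0,0,-0.03,0,0,0,0.087],[0,0,-0.04,0,0,0,0.087],[0,0,-0.035,0,0,0,0.087],[-0.04,0,0,0,0,0,0.087],[-0.04,0,0,0,0,0,0.087],[-0.04,0,0,0,0,0,0.087],[-0.04,0,0,0,0,0,0.087]]'; python3 -m jog '[[-0.04,0,0,0,0,0,0.087],[-0.04,0,0,0,0,0,0.087],[0,0,0,0,0,0,0.087],[0,0,0,0,0,0,0.087]]';  python3 - <<'E'
from h import *
to(.5507,-.3415,.028,84.96)
E
python3 look.py top7
```

```text
time_s: 24.87
tool_pos: [0.5296, 0.1228, 0.0433]
tool_rot: [-180.0, 0.1, 84.9]
force: [-3.7, -2.0, 8.8]
grip_width: 0.0623
grasp_force: 20.0
time_s: 25.87
tool_pos: [0.5153, -0.0375, 0.1477]
tool_rot: [179.9, 0.0, 85.0]
force: [0.8, -1.2, -0.6]
grip_width: 0.0874
grasp_force: 0.0
time_s: 26.2
tool_pos: [0.508, -0.1187, 0.1471]
tool_rot: [-180.0, 0.0, 84.6]
force: [-0.9, 1.5, 0.2]
grip_width: 0.0869
grasp_force: 0.0
t 26.2 pos [ 0.508  -0.1187  0.1471] rot [-1.7998e+02  1.0000e-02  8.4610e+01] F [-0.9  1.5  0.2] w 0.0869 g 0.0
tool shift [-0.2178  0.0635  0.1191]
rotvec [-0.0004  0.0002 -0.0062]
tray tin [270.8 253.1  25.5  26.2] [0.5184 0.0441] mark 3.04 off tray x,y mm -3.0 -3.0
tray tin [238.5 248.9  25.5  26.4] [0.5275 0.1199] mark 2.01 off tray x,y mm -0.7 -0.7
tray tin [207.6 245.8  25.4  26.3] [0.534  0.1924] mark 1.03 off tray x,y mm -0.6 -1.9
bench tin [433.7 242.4  24.4  25. ] [ 0.5497 -0.3433]
```

```bash
python3 -m jog '[[-0.0363,0.0106,0,0,0,-0.006,0.087],[-0.0363,0.0106,0,0,0,0,0.087],[-0.0363,0.0106,0,0,0,0,0.087],[-0.0363,0.0106,0,0,0,0,0.087],[-0.0363,0.0106,0,0,0,0,0.087],[-0.0363,0.0106,0.01,0,0,0,0.087],[0,0,0.035,0,0,0,0.087],[0,0,0.025,0,0,0,0.087],[0,0,0,0,0,0,0.087],[0,0,0,0,0,0,0.087],[0,0,0,0,0,0,0.087],[0,0,0,0,0,0,0.087]]';  python3 - <<'E'
from h import *
to(.5509,-.3416,.028,84.96)
E
```

```text
time_s: 27.25
tool_pos: [0.5559, -0.3372, 0.08]
tool_rot: [179.8, 0.1, 85.4]
force: [0.7, -0.5, 0.4]
grip_width: 0.0869
grasp_force: 0.0
t 27.25 pos [ 0.5559 -0.3372  0.08  ] rot [1.798e+02 9.000e-02 8.542e+01] F [ 0.7 -0.5  0.4] w 0.0869 g 0.0
tool shift [-0.0047 -0.0048  0.052 ]
rotvec [0.0035 0.0016 0.008 ]
```

```bash
python3 -m jog '[[-0.0047,-0.0048,0.01,0,0,0.008,0.087],[0,0,0.02,0,0,0,0.087],[0,0,0.021,0,0,0,0.087],[0,0,0,0,0,0,0.087],[0,0,0,0,0,0,0.087],[0,0,0,0,0,0,0.087],[0,0,0,0,0,0,0.06],[0,0,0,0,0,0,0.05],[0,0,0,0,0,0,0.05],[0,0,0,0,0,0,0.05],[0,0,0,0,0,0,0.05],[0,0,0,0,0,0,0.05]]'; python3 -m jog '[[0,0,0,0,0,0,0.05],[0,0,0,0,0,0,0.05],[0,0,0,0,0,0,0.05],[0,0,0,0,0,0,0.05]]'; python3 - <<'E'
from h import *
to(.5174,-.0243,.145,84.96)
E
```

```text
time_s: 28.25
tool_pos: [0.5495, -0.3425, 0.0271]
tool_rot: [179.9, 0.0, 84.8]
force: [0.7, -0.5, 2.0]
grip_width: 0.0625
grasp_force: 20.0
time_s: 28.58
tool_pos: [0.5495, -0.3425, 0.0271]
tool_rot: [179.9, 0.0, 84.8]
force: [1.7, -0.6, 4.6]
grip_width: 0.0628
grasp_force: 20.0
t 28.58 pos [ 0.5495 -0.3425  0.0271] rot [1.7991e+02 4.0000e-02 8.4850e+01] F [ 1.7 -0.6  4.6] w 0.0628 g 19.99845533631742
tool shift [ 0.314  -0.0603 -0.1182]
rotvec [ 0.0016  0.0007 -0.0019]
```

```bash
python3 -m jog '[[0,0,-0.02,0,0,0,0.05],[0,0,-0.035,0,0,0,0.05],[0,0,-0.035,0,0,0,0.05],[0,0,-0.028,0,0,0,0.05],[0.0393,-0.0075,0,0,0,0,0.05],[0.0393,-0.0075,0,0,0,0,0.05],[0.0393,-0.0075,0,0,0,0,0.05],[0.0393,-0.0075,0,0,0,0,0.05],[0.0393,-0.0075,0,0,0,0,0.05],[0.0393,-0.0075,0,0,0,0,0.05],[0.0393,-0.0075,0,0,0,0,0.05],[0.0393,-0.0075,0,0,0,0,0.05]]'; python3 -m jog '[[0,0,0,0,0,0,0.05],[0,0,0.035,0,0,0,0.05],[0,0,0.035,0,0,0,0.05],[0,0,0.02,0,0,0,0.05],[0,0,0,0,0,0,0.05],[0,0,0,0,0,0,0.05],[0,0,0,0,0,0,0.05],[0,0,0,0,0,0,0.05],[0,0,0,0,0,0,0.05]]'; python3 - <<'E'
from h import *
to(.5174,-.0247,.0431,84.96)
E
```

```text
time_s: 29.58
tool_pos: [0.5152, -0.0223, 0.1433]
tool_rot: [-179.8, 0.1, 84.8]
force: [1.2, -0.2, -1.4]
grip_width: 0.0625
grasp_force: 20.0
time_s: 30.33
tool_pos: [0.5184, -0.024, 0.0559]
tool_rot: [179.8, 0.0, 84.8]
force: [0.3, -0.1, -1.3]
grip_width: 0.0626
grasp_force: 20.0
t 30.33 pos [ 0.5184 -0.024   0.0559] rot [1.7984e+02 4.0000e-02 8.4830e+01] F [ 0.3 -0.1 -1.3] w 0.0626 g 19.999515479430556
tool shift [-0.0008 -0.001   0.0128]
rotvec [ 0.0027  0.0006 -0.0023]
```

```bash
python3 -m jog '[[-0.0008,-0.001,0.006,0,0,0,0.05],[0,0,0.004,0,0,0,0.05],[0,0,0.002,0,0,0,0.05],[0,0,0.001,0,0,0,0.05],[0,0,0,0,0,0,0.05],[0,0,0,0,0,0,0.05],[0,0,0,0,0,0,0.05],[0,0,0,0,0,0,0.05]]'; python3 -m jog '[[0,0,0,0,0,0,0.065],[0,0,0,0,0,0,0.075],[0,0,0,0,0,0,0.087],[0,0,0,0,0,0,0.087],[0,0,0,0,0,0,0.087],[0,0,-0.025,0,0,0,0.087],[0,0,-0.03,0,0,0,0.087],[0.035,0,0,0,0,0,0.087],[0.0355,0,0,0,0,0,0.087],[0,0,0,0,0,0,0.087],[0,0,0,0,0,0,0.087],[0,0,0,0,0,0,0.087]]';  python3 - <<'E'
from h import *
to(.5205,.0465,.0445,84.96)
E
```

```text
time_s: 31.0
tool_pos: [0.5159, -0.0248, 0.0429]
tool_rot: [-179.9, 0.1, 84.8]
force: [-7.3, -0.8, 15.4]
grip_width: 0.0624
grasp_force: 20.0
time_s: 32.0
tool_pos: [0.5222, 0.0455, 0.096]
tool_rot: [-180.0, 0.0, 84.9]
force: [0.6, -0.2, 0.9]
grip_width: 0.087
grasp_force: 0.0
t 32.0 pos [0.5222 0.0455 0.096 ] rot [-1.7996e+02  3.0000e-02  8.4890e+01] F [ 0.6 -0.2  0.9] w 0.087 g 0.0
tool shift [ 0.0008 -0.0018  0.0515]
rotvec [-0.0006  0.0006 -0.0013]
```

```bash
python3 -m jog '[[0.0008,-0.0018,0.02,0,0,0,0.087],[0,0,0.025,0,0,0,0.087],[0,0,0.0065,0,0,0,0.087],[0,0,0,0,0,0,0.087],[0,0,0,0,0,0,0.06],[0,0,0,0,0,0,0.05],[0,0,0,0,0,0,0.05],[0,0,0,0,0,0,0.05],[0,0,0,0,0,0,0.05],[0,0,0,0,0,0,0.05],[0,0,0,0,0,0,0.05],[0,0,0,0,0,0,0.05]]'; python3 -m jog '[[0,0,0,0,0,0,0.05],[0,0,0,0,0,0,0.05]]'; python3 -m jog '[[0,0,-0.01,0,0,0,0.05],[0.003,0.003,0,0,0,0,0.05],[0,0,0,0,0,0,0.05],[0,0,0,0,0,0,0.05],[0,0,0,0,0,0,0.05],[0,0,0,0,0,0,0.05],[0,0,0,0,0,0,0.05]]'; python3 - <<'E'
from h import *
to(.5236,.0495,.0445,84.96)
E
```

```text
time_s: 33.0
tool_pos: [0.5212, 0.0467, 0.0456]
tool_rot: [180.0, 0.0, 84.8]
force: [-1.4, -0.8, 6.3]
grip_width: 0.0627
grasp_force: 20.0
time_s: 33.17
tool_pos: [0.5212, 0.0466, 0.0456]
tool_rot: [180.0, 0.0, 84.8]
force: [-1.9, -0.7, 5.4]
grip_width: 0.0622
grasp_force: 20.0
time_s: 33.75
tool_pos: [0.5237, 0.0494, 0.0545]
tool_rot: [-180.0, 0.0, 84.8]
force: [1.0, -0.3, -1.6]
grip_width: 0.0626
grasp_force: 20.0
t 33.75 pos [0.5237 0.0494 0.0545] rot [-1.7996e+02  1.0000e-02  8.4840e+01] F [ 1.  -0.3 -1.6] w 0.0626 g 20.000154487788677
tool shift [ 0.0001 -0.0001  0.01  ]
rotvec [-0.0006  0.0001 -0.002 ]
```

```bash
python3 -m jog '[[0,0,0.004,0,0,0,0.05],[0,0,0.004,0,0,0,0.05],[0,0,0.001,0,0,0,0.05],[0,0,0,0,0,0,0.05],[0,0,0,0,0,0,0.05],[0,0,0,0,0,0,0.05],[0,0,0,0,0,0,0.05],[0,0,0,0,0,0,0.05]]'; python3 -m jog '[[0,0,0,0,0,0,0.065],[0,0,0,0,0,0,0.075],[0,0,0,0,0,0,0.087],[0,0,0,0,0,0,0.087],[0,0,0,0,0,0,0.087],[0,0,-0.03,0,0,0,0.087],[0,0,-0.04,0,0,0,0.087],[0,0,-0.035,0,0,0,0.087],[-0.04,0,0,0,0,0,0.087],[-0.04,0,0,0,0,0,0.087],[-0.04,0,0,0,0,0,0.087],[-0.04,0,0,0,0,0,0.087]]'; python3 -m jog '[[-0.04,0,0,0,0,0,0.087],[-0.04,0,0,0,0,0,0.087],[0,0,0,0,0,0,0.087],[0,0,0,0,0,0,0.087]]'
python3 look.py top8; python3 -c "
from h import *
st()"
```

```text
time_s: 34.42
tool_pos: [0.5238, 0.0494, 0.0457]
tool_rot: [-180.0, 0.0, 84.8]
force: [-0.3, -0.3, -0.6]
grip_width: 0.0628
grasp_force: 20.0
time_s: 35.42
tool_pos: [0.5095, -0.1116, 0.1515]
tool_rot: [179.9, 0.1, 84.9]
force: [0.6, -0.4, 0.3]
grip_width: 0.0873
grasp_force: 0.0
time_s: 35.75
tool_pos: [0.5017, -0.1926, 0.1506]
tool_rot: [-180.0, -0.0, 84.5]
force: [0.7, 1.0, 0.3]
grip_width: 0.0873
grasp_force: 0.0
tray tin [301.  255.4  25.8  26.4] [ 0.5137 -0.0269] mark 4.0 off tray x,y mm -1.5 -0.1
tray tin [202.3 255.9  25.2  27. ] [0.5103 0.2038] mark 0.9 off tray x,y mm -25.2 7.4
tray tin [269.7 251.8  25.8  26.4] [0.5216 0.0467] mark 3.0 off tray x,y mm -0.1 -0.1
tray tin [238.3 249.   25.5  27.1] [0.5274 0.1204] mark 2.0 off tray x,y mm -0.8 -0.2
t 35.8 pos [ 0.5023 -0.1899  0.1507] rot [-1.800e+02 -5.000e-02  8.473e+01] F [-0.3  0.4 -0.1] w 0.0871 g 0.0
```

Tin 1 has been knocked aside; it's now about 25 mm towards the robot. I'll check that it's upright and at rest.

```bash
python3 look.py top9 | grep 0.9; python3 - <<'E'
from h import *
t=cv2.imread("pics/top9.png"); s=snap("scene","scene2")
a=cv2.resize(t[230:280,180:335],None,fx=5,fy=5,interpolation=cv2.INTER_CUBIC)
b=cv2.resize(s[225:340,205:380],None,fx=3,fy=3,interpolation=cv2.INTER_CUBIC)
W=max(a.shape[1],b.shape[1]); p=lambda x:cv2.copyMakeBorder(x,0,0,0,W-x.shape[1],cv2.BORDER_CONSTANT)
cv2.imwrite("pics/crop4.png",np.vstack([p(a),p(b)])); to(.5123,.2068,.150,84.96)
E
```

```text
tray tin [202.3 255.9  25.3  26.9] [0.5102 0.2038] mark 0.9 off tray x,y mm -25.2 7.4
t 35.9 pos [ 0.5028 -0.1877  0.1509] rot [ 1.7999e+02 -4.0000e-02  8.4980e+01] F [-0.4  0.8  1. ] w 0.0873 g 0.0
tool shift [ 0.3939 -0.0251  0.0012]
rotvec [ 0.0001 -0.0006  0.0004]
```

View pics/crop4.png

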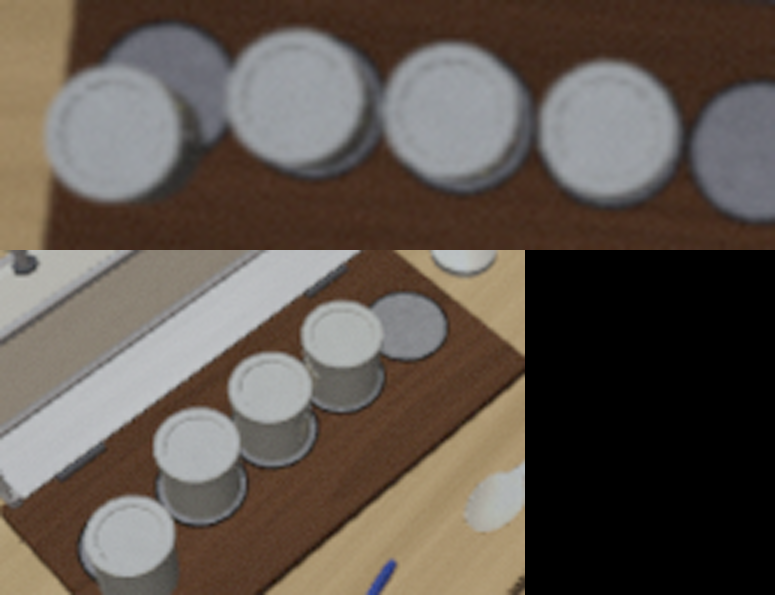

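The crop shows tin 1 upright, forward and to the left of mark 1 (crop (116,132)). Tins 2–4 are centred. I'll fetch tin 1 back.

```bash
python3 -m jog '[[0.0394,-0.0025,0,0,0,0,0.087],[0.0394,-0.0025,0,0,0,0,0.087],[0.0394,-0.0025,0,0,0,0,0.087],[0.0394,-0.0025,0,0,0,0,0.087],[0.0394,-0.0025,0,0,0,0,0.087],[0.0394,-0.0025,0,0,0,0,0.087],[0.0394,-0.0025,0,0,0,0,0.087],[0.0394,-0.0025,0,0,0,0,0.087],[0.0394,-0.0025,0,0,0,0,0.087],[0.0394,-0.0025,0,0,0,0,0.087],[0,0,0.02,0,0,0,0.087],[0,0,0.03,0,0,0,0.087]]'; python3 -m jog '[[0,0,0,0,0,0,0.087],[0,0,0,0,0,0,0.087],[0,0,0,0,0,0,0.087],[0,0,0,0,0,0,0.087],[0,0,0,0,0,0,0.087]]'; python3 - <<'E'
from h import *
to(.5122,.2065,.0445,84.96)
E
```

```text
time_s: 36.9
tool_pos: [0.5133, 0.2125, 0.1036]
tool_rot: [179.7, -0.3, 85.4]
force: [2.1, -1.5, -0.8]
grip_width: 0.0868
grasp_force: 0.0
time_s: 37.32
tool_pos: [0.514, 0.2051, 0.1024]
tool_rot: [179.9, -0.0, 84.8]
force: [-0.7, 0.5, 0.2]
grip_width: 0.087
grasp_force: 0.0
t 37.32 pos [0.514  0.2051 0.1024] rot [ 1.7985e+02 -3.0000e-02  8.4800e+01] F [-0.7  0.5  0.2] w 0.087 g 0.0
tool shift [ 0.0012 -0.0021  0.0579]
rotvec [ 0.0026 -0.0005 -0.0028]
```

```bash
python3 -m jog '[[0.0012,-0.0021,0.02,0,0,0,0.087],[0,0,0.025,0,0,0,0.087],[0,0,0.012,0,0,0,0.087],[0,0,0,0,0,0,0.087],[0,0,0,0,0,0,0.087],[0,0,0,0,0,0,0.06],[0,0,0,0,0,0,0.05],[0,0,0,0,0,0,0.05],[0,0,0,0,0,0,0.05],[0,0,0,0,0,0,0.05],[0,0,0,0,0,0,0.05],[0,0,0,0,0,0,0.05]]'; python3 -m jog '[[0,0,0,0,0,0,0.05],[0,0,0,0,0,0,0.05],[0,0,0,0,0,0,0.05]]'; python3 -m jog '[[0,0,-0.01,0,0,0,0.05],[0,0,-0.01,0,0,0,0.05],[-0.0074,0.0252,0,0,0,0,0.05],[0,0,0,0,0,0,0.05],[0,0,0,0,0,0,0.05],[0,0,0,0,0,0,0.05],[0,0,0,0,0,0,0.05],[0,0,0,0,0,0,0.05]]'; python3 - <<'E'
from h import *
to(.5367,.197,.0445,84.96)
E
```

```text
time_s: 38.32
tool_pos: [0.5114, 0.2065, 0.0444]
tool_rot: [179.9, 0.0, 84.8]
force: [-0.8, -0.8, 4.0]
grip_width: 0.0626
grasp_force: 20.0
time_s: 38.57
tool_pos: [0.5114, 0.2065, 0.0444]
tool_rot: [179.9, 0.0, 84.8]
force: [-0.6, -0.9, 5.8]
grip_width: 0.0628
grasp_force: 20.0
time_s: 39.23
tool_pos: [0.5346, 0.1972, 0.0638]
tool_rot: [-180.0, 0.0, 84.9]
force: [0.6, -0.3, -1.5]
grip_width: 0.0625
grasp_force: 20.0
t 39.23 pos [0.5346 0.1972 0.0638] rot [-1.7997e+02  1.0000e-02  8.4900e+01] F [ 0.6 -0.3 -1.5] w 0.0625 g 19.999765260145068
tool shift [-0.0001  0.0021  0.0193]
rotvec [-0.0005  0.0002 -0.001 ]
```

```bash
python3 -m jog '[[0,0.0013,0.01,0,0,0,0.05],[0,0,0.006,0,0,0,0.05],[0,0,0.003,0,0,0,0.05],[0,0,0,0,0,0,0.05],[0,0,0,0,0,0,0.05],[0,0,0,0,0,0,0.05],[0,0,0,0,0,0,0.05],[0,0,0,0,0,0,0.05]]'; python3 -m jog '[[0,0,0.0005,0,0,0,0.05],[0,0,0,0,0,0,0.065],[0,0,0,0,0,0,0.075],[0,0,0,0,0,0,0.087],[0,0,0,0,0,0,0.087],[0,0,0,0,0,0,0.087],[0,0,-0.03,0,0,0,0.087],[0,0,-0.04,0,0,0,0.087],[0,0,-0.04,0,0,0,0.087],[-0.04,-0.01,-0.02,0,0,0,0.087],[-0.04,-0.01,-0.02,0,0,0,0.087],[-0.04,-0.01,-0.02,0,0,0,0.087]]'; python3 -m jog '[[-0.04,0,-0.02,0,0,0,0.08],[-0.04,0,-0.02,0,0,0,0.07],[-0.04,0,0,0,0,0,0.05],[-0.04,0,0,0,0,0,0.04],[-0.04,0,0,0,0,0,0.036],[0,0,0,0,0,0,0.036],[0,0,0,0,0,0,0.036]]'
python3 look.py top10; python3 - <<'E'
from m import *
st()
t=cv2.imread("pics/top10.png"); s=snap("scene","scene3")
# handle sleeve: black, top view, z .1875
for b in blobs(t,(0,0,0),(180,255,45),(230,150,320,175),50,900): print("handle top",np.round(b,1),np.round(pt("top",*b[:2],.1875),4))
for b in blobs(s,(0,0,0),(180,255,45),(210,165,285,220),50,900): print("handle scene",np.round(b,1),np.round(pt("scene",*b[:2],.1875),4))
H=np.array([.5147,.0474])+.19*ux if 0 else np.array([.5147,.0474])+(.085+.1052)*np.array([.99613,-.08785]); print("pred",H, px("top",[*H,.1875]),px("scene",[*H,.1875]))
E
```

```text
time_s: 39.9
tool_pos: [0.5367, 0.1967, 0.0445]
tool_rot: [-180.0, -0.0, 84.8]
force: [0.1, -0.2, -1.4]
grip_width: 0.0628
grasp_force: 20.0
time_s: 40.9
tool_pos: [0.4992, 0.0904, 0.2098]
tool_rot: [180.0, -0.0, 85.0]
force: [1.0, -0.9, 0.7]
grip_width: 0.0868
grasp_force: 0.0
time_s: 41.48
tool_pos: [0.4816, -0.106, 0.246]
tool_rot: [-180.0, -0.0, 84.5]
force: [-0.1, 1.5, 0.3]
grip_width: 0.0479
grasp_force: 0.0
tray tin [299.7 255.4  22.7  26.6] [ 0.5138 -0.0238] mark 3.96 off tray x,y mm -1.6 2.9
tray tin [269.7 251.8  25.6  26.2] [0.5216 0.0467] mark 3.0 off tray x,y mm -0.1 -0.1
tray tin [238.4 249.   25.5  26.5] [0.5274 0.1201] mark 2.01 off tray x,y mm -0.7 -0.5
tray tin [206.6 245.5  25.4  26.3] [0.5348 0.1946] mark 1.0 off tray x,y mm 0.0 0.4
t 41.53 pos [ 0.4821 -0.1035  0.2461] rot [-1.7999e+02 -4.0000e-02  8.4740e+01] F [-0.1  0.8 -0.8] w 0.0442 g 0.0
handle top [274.2 162.9   7.2  78.3 328.1] [0.7038 0.0298 0.1875]
handle scene [237.  195.1  13.3  63.6 323.3] [0.7058 0.0377 0.1875]
pred [0.70416393 0.03069093] [273.77994183 162.777107  ] [239.83546955 193.78228377]
```

All four tins are on marks 1–4, within about 2 mm. The handle measures (0.704, 0.030), right where the formula predicts. I'll go above it with the fingers part-open.

```bash
python3 -m jog '[[0.036,0.005,0,0,0,0,0.036],[0.036,0.005,0,0,0,0,0.036],[0.036,0.01,0,0,0,0,0.036],[0.03,0.02,0,0,0,0,0.036],[0.015,0.035,0,0,0,0,0.036],[0,0.036,0,0,0,0,0.036],[0,0.036,0,0,0,0,0.036],[0,0.036,0,0,0,0,0.036],[0,0.023,0,0,0,0,0.036],[0,0,0,0,0,0,0.036],[0,0,0,0,0,0,0.036],[0,0,0,0,0,0,0.036]]'; python3 -m jog '[[0,0,0,0,0,0,0.036],[0,0,0,0,0,0,0.036],[0,0,0,0,0,0,0.036],[0,0,0,0,0,0,0.036]]'; python3 - <<'E'
from h import *
to(.7055,.0315,.1685,84.96); print(env.get_obs()["qpos"])
E
```

```text
time_s: 42.58
tool_pos: [0.7003, 0.0332, 0.2464]
tool_rot: [-180.0, -0.1, 85.0]
force: [0.2, -0.9, -0.3]
grip_width: 0.036
grasp_force: 0.0
time_s: 42.92
tool_pos: [0.7008, 0.0304, 0.2469]
tool_rot: [179.9, 0.0, 84.8]
force: [0.1, 0.3, -0.2]
grip_width: 0.0359
grasp_force: 0.0
t 42.92 pos [0.7008 0.0304 0.2469] rot [1.7995e+02 4.0000e-02 8.4840e+01] F [ 0.1  0.3 -0.2] w 0.0359 g 0.0
tool shift [0.0015 0.0045 0.0784]
rotvec [ 0.0009  0.0008 -0.0021]
[ 26.84729769  31.74026477 -48.97787011  71.25548241  23.48141492
  86.8944657  -23.99748537]
```

```bash
python3 -m jog '[[0.0015,0.0045,0.025,0,0,0,0.036],[0,0,0.02,0,0,0,0.036],[0,0,0.015,0,0,0,0.036],[0,0,0.01,0,0,0,0.036],[0,0,0.008,0,0,0,0.036],[0,0,0,0,0,0,0.036],[0,0,0,0,0,0,0.036],[0,0,0,0,0,0,0.036],[0,0,0,0,0,0,0.036]]'; python3 - <<'E'
from h import *
to(.7055,.0315,.1685,84.96)
E
```

```text
time_s: 43.67
tool_pos: [0.7064, 0.0319, 0.1695]
tool_rot: [179.9, -0.0, 84.8]
force: [1.0, 0.5, 0.1]
grip_width: 0.0359
grasp_force: 0.0
t 43.67 pos [0.7064 0.0319 0.1695] rot [ 1.7989e+02 -2.0000e-02  8.4840e+01] F [1.  0.5 0.1] w 0.0359 g 0.0
tool shift [-0.0005 -0.0009  0.001 ]
rotvec [ 0.0019 -0.0003 -0.002 ]
```

```bash
python3 -m jog '[[0,0,0,0,0,0,0.02],[0,0,0,0,0,0,0.01],[0,0,0,0,0,0,0.01],[0,0,0,0,0,0,0.01],[0,0,0,0,0,0,0.01],[0,0,0,0,0,0,0.01],[0,0,0,0,0,0,0.01],[0,0,0,0,0,0,0.01]]' 30; python3 - <<'E'
import numpy as np
f=lambda q:np.array([190*np.cos(q)-55*np.sin(q),190*np.sin(q)+55*np.cos(q)])
q=np.linspace(1.85,0,38); p=np.array([f(a) for a in q]); d=np.diff(p,axis=0)
for i in range(37): print(i+1,round(q[i+1],2),"ty",round(-d[i,0]/1e3,4),"tz",round(-d[i,1]/1e3,4))
E
```

```text
time_s: 44.33
tool_pos: [0.7062, 0.0317, 0.1683]
tool_rot: [179.9, -0.0, 84.8]
force: [2.6, -0.4, -0.9]
grip_width: 0.0151
grasp_force: 30.0
1 1.8 ty -0.0085 tz -0.0051
2 1.75 ty -0.0087 tz -0.0046
3 1.7 ty -0.009 tz -0.0042
4 1.65 ty -0.0092 tz -0.0037
5 1.6 ty -0.0093 tz -0.0033
6 1.55 ty -0.0095 tz -0.0028
7 1.5 ty -0.0096 tz -0.0023
8 1.45 ty -0.0097 tz -0.0018
9 1.4 ty -0.0098 tz -0.0013
10 1.35 ty -0.0099 tz -0.0008
11 1.3 ty -0.0099 tz -0.0004
12 1.25 ty -0.0099 tz 0.0001
13 1.2 ty -0.0099 tz 0.0006
14 1.15 ty -0.0098 tz 0.0011
15 1.1 ty -0.0098 tz 0.0016
16 1.05 ty -0.0097 tz 0.0021
17 1.0 ty -0.0095 tz 0.0026
18 0.95 ty -0.0094 tz 0.0031
19 0.9 ty -0.0092 tz 0.0035
20 0.85 ty -0.0091 tz 0.004
21 0.8 ty -0.0088 tz 0.0044
22 0.75 ty -0.0086 tz 0.0049
23 0.7 ty -0.0084 tz 0.0053
24 0.65 ty -0.0081 tz 0.0057
25 0.6 ty -0.0078 tz 0.0061
26 0.55 ty -0.0075 tz 0.0065
27 0.5 ty -0.0071 tz 0.0068
28 0.45 ty -0.0068 tz 0.0072
29 0.4 ty -0.0064 tz 0.0075
30 0.35 ty -0.006 tz 0.0078
31 0.3 ty -0.0056 tz 0.0081
32 0.25 ty -0.0052 tz 0.0084
33 0.2 ty -0.0048 tz 0.0086
34 0.15 ty -0.0044 tz 0.0089
35 0.1 ty -0.0039 tz 0.0091
36 0.05 ty -0.0035 tz 0.0093
37 0.0 ty -0.003 tz 0.0094
```

Gripped (15 mm on the 16 mm sleeve). Now I follow the arc in chunks, checking the force and correcting each time.

```bash
cat > arc.py <<'E'
from h import *
import sys
q0=np.array([.7062,.0317,.1683]); u=np.array([.99613,-.08785,0])
f=lambda q:np.array([190*np.cos(q)-55*np.sin(q),190*np.sin(q)+55*np.cos(q)])/1e3
for a in sys.argv[1:]:
    a=float(a); d=f(a)-f(1.85); P=q0-u*d[0]+np.array([0,0,d[1]]); print("q",a); to(*P,84.96)
E
python3 -m jog '[[0,-0.0085,-0.0051,0,0,0,0.01],[0,-0.0087,-0.0046,0,0,0,0.01],[0,-0.009,-0.0042,0,0,0,0.01],[0,-0.0092,-0.0037,0,0,0,0.01],[0,-0.0093,-0.0033,0,0,0,0.01],[0,-0.0095,-0.0028,0,0,0,0.01],[0,0,0,0,0,0,0.01],[0,0,0,0,0,0,0.01],[0,0,0,0,0,0,0.01]]'; python3 arc.py 1.55
```

```text
time_s: 45.08
tool_pos: [0.6519, 0.0365, 0.192]
tool_rot: [180.0, 0.0, 84.8]
force: [1.7, 0.2, -0.4]
grip_width: 0.0151
grasp_force: 30.0
q 1.55
t 45.08 pos [0.6519 0.0365 0.192 ] rot [179.97   0.    84.84] F [ 1.7  0.2 -0.4] w 0.0151 g 29.96846918016672
tool shift [-0.      0.0003  0.0001]
rotvec [ 0.0005  0.     -0.0021]
```

Tracking well.

```bash
python3 -m jog '[[0,-0.0096,-0.0023,0,0,0,0.01],[0,-0.0097,-0.0018,0,0,0,0.01],[0,-0.0098,-0.0013,0,0,0,0.01],[0,-0.0099,-0.0008,0,0,0,0.01],[0,-0.0099,-0.0004,0,0,0,0.01],[0,-0.0099,0.0001,0,0,0,0.01],[0,-0.0099,0.0006,0,0,0,0.01],[0,-0.0098,0.0011,0,0,0,0.01],[0,0,0,0,0,0,0.01],[0,0,0,0,0,0,0.01],[0,0,0,0,0,0,0.01]]' 40; python3 arc.py 1.15
```

```text
time_s: 46.0
tool_pos: [0.5736, 0.0436, 0.1966]
tool_rot: [-180.0, 0.0, 84.8]
force: [0.4, 0.7, 0.2]
grip_width: 0.0149
grasp_force: 40.0
q 1.15
t 46.0 pos [0.5736 0.0436 0.1966] rot [-180.      0.     84.84] F [0.4 0.7 0.2] w 0.0149 g 39.963304940611124
tool shift [-0.0002  0.0005 -0.0001]
rotvec [-0.      0.     -0.0021]
```

```bash
python3 -m jog '[[0,-0.0098,0.0016,0,0,0,0.01],[0,-0.0097,0.0021,0,0,0,0.01],[0,-0.0095,0.0026,0,0,0,0.01],[0,-0.0094,0.0031,0,0,0,0.01],[0,-0.0092,0.0035,0,0,0,0.01],[0,-0.0091,0.004,0,0,0,0.01],[0,0,0,0,0,0,0.01],[0,0,0,0,0,0,0.01],[0,0,0,0,0,0,0.01]]'; python3 arc.py .85
```

```text
time_s: 46.75
tool_pos: [0.5177, 0.0486, 0.1798]
tool_rot: [180.0, -0.0, 84.8]
force: [-0.2, -0.2, -2.0]
grip_width: 0.0149
grasp_force: 39.9
q 0.85
t 46.75 pos [0.5177 0.0486 0.1798] rot [ 1.7999e+02 -2.0000e-02  8.4840e+01] F [-0.2 -0.2 -2. ] w 0.0149 g 39.949014130979776
tool shift [-0.0003 -0.0001 -0.    ]
rotvec [ 0.0002 -0.0004 -0.0021]
```

```bash
python3 -m jog '[[0,-0.0088,0.0044,0,0,0,0.01],[0,-0.0086,0.0049,0,0,0,0.01],[0,-0.0084,0.0053,0,0,0,0.01],[0,-0.0081,0.0057,0,0,0,0.01],[0,-0.0078,0.0061,0,0,0,0.01],[0,-0.0075,0.0065,0,0,0,0.01],[0,-0.0071,0.0068,0,0,0,0.01],[0,-0.0068,0.0072,0,0,0,0.01],[0,0,0,0,0,0,0.01],[0,0,0,0,0,0,0.01],[0,0,0,0,0,0,0.01]]'; python3 arc.py .45; python3 -c "
from h import *
print(env.get_obs()['qpos'])"
```

```text
time_s: 47.67
tool_pos: [0.4542, 0.0543, 0.1324]
tool_rot: [179.9, 0.0, 84.8]
force: [4.7, -0.6, -8.1]
grip_width: 0.0149
grasp_force: 39.9
q 0.45
t 47.67 pos [0.4542 0.0543 0.1324] rot [1.7993e+02 1.0000e-02 8.4850e+01] F [ 4.7 -0.6 -8.1] w 0.0149 g 39.905987083911896
tool shift [-0.0004  0.0006 -0.0006]
rotvec [ 0.0012  0.0002 -0.0019]
[ 47.06428966   0.92985932 -56.78356049 114.39387609   0.88850799
  65.03819719 -15.2405227 ]
```

```bash
python3 -m jog '[[0,-0.0032,0.0037,0,0,0,0.01],[0,-0.0032,0.0038,0,0,0,0.01],[0,-0.003,0.0039,0,0,0,0.01],[0,-0.003,0.0039,0,0,0,0.01],[0,-0.0028,0.004,0,0,0,0.01],[0,-0.0028,0.0041,0,0,0,0.01],[0,-0.0026,0.0042,0,0,0,0.01],[0,-0.0026,0.0042,0,0,0,0.01],[0,0,0,0,0,0,0.01],[0,0,0,0,0,0,0.01],[0,0,0,0,0,0,0.01]]'; python3 arc.py .25; python3 -c "
from h import *
print(env.get_obs()['qpos'])"
```

```text
time_s: 48.58
tool_pos: [0.4314, 0.0564, 0.1008]
tool_rot: [179.9, 0.0, 84.8]
force: [5.8, -0.1, -7.2]
grip_width: 0.015
grasp_force: 39.9
q 0.25
t 48.58 pos [0.4314 0.0564 0.1008] rot [1.7992e+02 1.0000e-02 8.4840e+01] F [ 5.8 -0.1 -7.2] w 0.015 g 39.911744724959135
tool shift [-0.0005  0.0002 -0.0004]
rotvec [ 0.0015  0.0001 -0.002 ]
[ 47.11115078  -0.45165995 -56.95603701 119.13962571  -0.40051108
  61.02838041 -14.80682644]
```

Still tracking, so I continue gently to about q = 0.08.

```bash
python3 -m jog '[[0,-0.0024,0.0043,0,0,0,0.01],[0,-0.0024,0.0043,0,0,0,0.01],[0,-0.0022,0.0044,0,0,0,0.01],[0,-0.0022,0.0045,0,0,0,0.01],[0,-0.002,0.0045,0,0,0,0.01],[0,-0.0019,0.0046,0,0,0,0.01],[0,0,0,0,0,0,0.01],[0,0,0,0,0,0,0.01],[0,0,0,0,0,0,0.01]]'; python3 arc.py .1; python3 -c "
from h import *
print(env.get_obs()['qpos'])"
```

```text
time_s: 49.33
tool_pos: [0.4184, 0.0576, 0.0741]
tool_rot: [179.9, 0.0, 84.8]
force: [5.0, -1.3, -5.7]
grip_width: 0.0148
grasp_force: 39.9
q 0.1
t 49.33 pos [0.4184 0.0576 0.0741] rot [179.91   0.    84.84] F [ 5.  -1.3 -5.7] w 0.0148 g 39.91690954193473
tool shift [-0.0005  0.0002 -0.0004]
rotvec [ 0.0015  0.0001 -0.0021]
[ 46.76648776   0.20844256 -57.33135363 122.22109433   0.23916314
  57.58519774 -15.85092697]
```

```bash
python3 -m jog '[[0,-0.0009,0.0023,0,0,0,0.01],[0,-0.0009,0.0023,0,0,0,0.01],[0,-0.0009,0.0023,0,0,0,0.01],[0,-0.0009,0.0023,0,0,0,0.01],[0,-0.0009,0.0023,0,0,0,0.01],[0,-0.0008,0.0023,0,0,0,0.01],[0,0,0,0,0,0,0.01],[0,0,0,0,0,0,0.01]]'; python3 arc.py .025; python3 -m jog '[[0,-0.0004,0.001,0,0,0,0.01],[0,-0.0004,0.001,0,0,0,0.01],[0,-0.0003,0.001,0,0,0,0.01],[0,0,0,0,0,0,0.01],[0,0,0,0,0,0,0.01]]'; python3 arc.py 0
```

```text
time_s: 50.0
tool_pos: [0.4135, 0.058, 0.0605]
tool_rot: [179.9, -0.0, 84.8]
force: [7.0, -1.2, -6.6]
grip_width: 0.0147
grasp_force: 39.9
q 0.025
t 50.0 pos [0.4135 0.058  0.0605] rot [179.87  -0.    84.85] F [ 7.  -1.2 -6.6] w 0.0147 g 39.91816336289048
tool shift [-0.0005  0.     -0.    ]
rotvec [ 0.0023 -0.     -0.002 ]
time_s: 50.42
tool_pos: [0.4127, 0.0581, 0.0577]
tool_rot: [179.8, -0.0, 84.8]
force: [6.7, -1.6, -6.4]
grip_width: 0.0147
grasp_force: 39.9
q 0.0
t 50.42 pos [0.4127 0.0581 0.0577] rot [179.84  -0.    84.84] F [ 6.7 -1.6 -6.4] w 0.0147 g 39.91810603067279
tool shift [-0.0005 -0.0006  0.0019]
rotvec [ 0.0028 -0.0001 -0.002 ]
```

Two millimetres to go; I creep until the force shows contact.

```bash
for i in 1; do python3 -m jog '[[0,-0.0003,0.0008,0,0,0,0.01],[0,-0.0003,0.0008,0,0,0,0.01],[0,0,0,0,0,0,0.01],[0,0,0,0,0,0,0.01]]'; done; python3 -m jog '[[0,-0.0002,0.0008,0,0,0,0.01],[0,0,0,0,0,0,0.01],[0,0,0,0,0,0,0.01]]'; python3 -m jog '[[0,0,0.0008,0,0,0,0.01],[0,0,0,0,0,0,0.01],[0,0,0,0,0,0,0.01]]'; python3 arc.py 0
```

```text
time_s: 50.75
tool_pos: [0.4122, 0.0582, 0.0561]
tool_rot: [179.8, -0.0, 84.8]
force: [6.0, -1.4, -5.9]
grip_width: 0.0147
grasp_force: 39.9
time_s: 51.0
tool_pos: [0.4121, 0.0582, 0.0557]
tool_rot: [179.8, 0.0, 84.8]
force: [5.4, -1.4, -1.9]
grip_width: 0.0148
grasp_force: 39.9
time_s: 51.25
tool_pos: [0.4122, 0.0581, 0.0556]
tool_rot: [179.9, 0.0, 84.8]
force: [2.7, -2.4, 7.0]
grip_width: 0.015
grasp_force: 40.0
q 0.0
t 51.25 pos [0.4122 0.0581 0.0556] rot [1.7987e+02 5.0000e-02 8.4840e+01] F [ 2.7 -2.4  7. ] w 0.015 g 40.015152879059315
tool shift [-0.0005 -0.     -0.0002]
rotvec [ 0.0023  0.0008 -0.0021]
```

Closed and resting. I open the fingers part-way, rise straight up and look.

```bash
python3 -m jog '[[0,0,0,0,0,0,0.02],[0,0,0,0,0,0,0.032],[0,0,0,0,0,0,0.032],[0,0,0,0,0,0,0.032],[0,0,0,0,0,0,0.032],[0,0,0,0,0,0,0.032]]'; python3 -m jog '[[0,0,-0.01,0,0,0,0.032],[0,0,-0.02,0,0,0,0.032],[0,0,-0.03,0,0,0,0.032],[0,0,-0.04,0,0,0,0.032],[0,0,-0.04,0,0,0,0.032],[-0.03,0,0,0,0,0,0.032],[-0.04,0,0,0,0,0,0.032],[-0.04,0,0,0,0,0,0.032],[-0.04,0,0,0,0,0,0.032],[-0.04,0,0,0,0,0,0.032],[-0.04,0,0,0,0,0,0.032],[-0.04,0,0,0,0,0,0.032]]'; python3 -m jog '[[-0.04,0,0,0,0,0,0.032],[-0.04,0,0,0,0,0,0.032],[-0.04,0,0,0,0,0,0.032],[-0.04,0,0,0,0,0,0.032],[0,0,0,0,0,0,0.032],[0,0,0,0,0,0,0.032],[0,0,0,0,0,0,0.032],[0,0,0,0,0,0,0.032]]'; python3 look.py top11; python3 - <<'E'
from h import *
st(); t=cv2.imread("pics/top11.png"); s=snap("scene","scene4")
a=cv2.resize(t[130:350,180:470],None,fx=2,fy=2); b=cv2.resize(s[130:350,180:470],None,fx=2,fy=2)
cv2.imwrite("pics/crop5.png",cv2.resize(np.hstack([a,b]),(800,303)))
E
```

```text
time_s: 51.75
tool_pos: [0.4104, 0.0584, 0.0542]
tool_rot: [-179.9, 0.0, 84.9]
force: [0.3, -0.5, 0.1]
grip_width: 0.0315
grasp_force: 0.0
time_s: 52.75
tool_pos: [0.386, -0.2123, 0.1943]
tool_rot: [-180.0, 0.0, 84.8]
force: [1.7, 0.1, -0.2]
grip_width: 0.0322
grasp_force: 0.0
time_s: 53.42
tool_pos: [0.373, -0.3683, 0.1944]
tool_rot: [-180.0, -0.0, 85.0]
force: [-0.9, 0.7, -0.5]
grip_width: 0.0321
grasp_force: 0.0
t 53.47 pos [ 0.373  -0.3684  0.1946] rot [-1.7999e+02 -1.0000e-02  8.4990e+01] F [ 1.4 -0.2 -0.5] w 0.032 g 0.0
```

View pics/crop5.png

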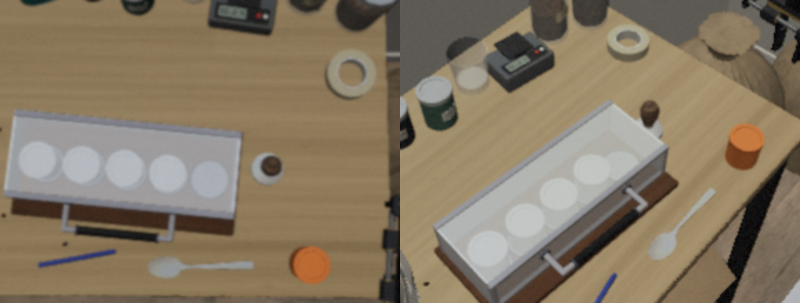

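The picture shows the hood closed and four tins in an even row under it, at crop (39,160), (82,165), (125,169) and (168,174), with mark 5 empty. The tamper stands on the bench at (268,168), and the tape, spoon, pen and orange tin haven't moved. The robot is clear of everything, so I'm handing in.

```bash
python3 -c "
from h import *
print(env.sign_off())"
```

```text
the job is handed in; nothing more can be done
None
```

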